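# Put the drip coffee filter back together on its glass

### The job

The washed parts of the one-cup drip coffee filter stand about the worktop: build it up again for the next coffee, one part after another from the bottom up. Stand the narrow straight glass in the well of the saucer, set the brew chamber on the glass with its foot in the mouth, then put the press into the chamber, disc down, and last fit the lid over the chamber's rim. Set each part down upright without dropping it or knocking anything over, and leave the saucer and all the other things where they are.

Things in the scene. Friction and masses are not known exactly. Their poses are not given: they have to be found in the camera images.
- saucer: White round saucer, 120 mm across, 15 mm high at its edge, 0.3 kg, loose; the target, it stays where it stands. Origin: centre of its underside, z up. In its middle is a flat round well, 73 mm across, its floor 6 mm above the origin and the ring round it 3 mm above that floor. The glass belongs in this well.
- glass: Narrow straight-sided clear drinking glass, 60 mm outer diameter (58 at the foot), 80 mm high, wall 3 mm, mouth 54 mm across, open upward, about 0.2 kg. Not the wide tumbler. Origin: centre of its underside, z up to the mouth. Grasp it across its outside, about 45 to 55 mm up.
- chamber: Straight steel cup, 56 mm outside, 52 inside, open upward, on a flat brim 80 mm across, with a foot 44 mm across below the brim; 0.13 kg. Origin: centre of the foot's underside, z up; foot to 8 mm, brim 8 to 11, inner floor at 11, rim at 52. Seated, the foot is in the glass's mouth (5 mm play) and the brim on its rim: origin 72 mm above the glass's. Grasp across the cup wall above the brim.
- press: Flat perforated steel disc, 42 mm across, 4 mm thick, with an upright 8 mm stem and a round knob 12 mm across, from 36 mm up to the top at 56; 0.06 kg. Origin: centre of the disc's underside, z up. Seated, the disc lies on the chamber's inner floor (5 mm play all round) and the knob stands 15 mm above the chamber's rim. Grasp the uppermost 12 mm of the knob.
- lid: Stepped steel cap, open side down, 70 mm across, 52 mm across from 12 mm up, top at 33 mm, with a black round knob 16 mm across from 33 to 51 mm; 0.08 kg. Origin: centre of the skirt's lower edge, z up. Seated, the skirt (66 mm inside, 5 mm play) is round the outside of the chamber's wall and a shoulder rests on its rim: origin 42 mm above the chamber's. Grasp the knob.
- tumbler: Bystander: wide tapering clear tumbler, 81 mm across at the mouth, 93 mm high. Origin: centre of its underside. Leave it.
- small_cup: Bystander: small white cup like a little bowl, 64 mm across, 36 mm high. Origin: centre of its underside. Leave it.
- egg_timer: Bystander: round egg timer with a domed red top, 58 mm across, 44 mm high. Origin: centre of its underside. Leave it.
- sugar_jar: Bystander: low glass jar with a black screw lid, 95 mm across, 60 mm high. Origin: centre of its underside. Leave it.
- teaspoon: Bystander: steel teaspoon lying on the worktop 132 x 26 x 9 mm, long along its x. Origin: middle of its underside. Leave it.
Mind the look-alikes: they are no part of the job. Of the things that look like the saucer, the largest one is meant.

How it is judged:
By the outcome, as a careful person would: the job done as asked, in the order asked, and still so for the second after the job is handed in, with the robot touching nothing.
It also fails if it takes over 112 s, if anything falls off the work surface, if the arm or the gripper's body presses on something with over 40 N, if the wrist force passes 120 N, or if a joint passes its speed limit or range.

### The arm

A 6-joint arm with a two-finger parallel gripper is mounted at the origin on a cart in front of the work surface, level with it; the furniture and walls round the work are solid. World frame = base frame: x ahead of the robot, y to its left, z up, the work surface at z = 0. Lengths are in m, angles in rad, forces in N, time in s.
With the tool pointing down it reaches from about 0.3 to 0.875 m from the base axis. Payload 6.4 kg.
Tool frame: the origin (TCP) lies midway between the tips of the shut fingers; the grasp point (between the pads) lies 19 mm behind it; z points along the fingers, y is the line along which they close (so a half turn about z gives the same grasp; the last joint's range is limited). The gripper opens to 85 mm and grips with 20 to 120 N. Pads are 22 mm wide; open, the fingers measure 114 mm over their backs; the gripper's body (76 mm by 85 mm) begins 54 mm behind the grasp point. The pads swing forward as they close: fully open they stand 13 mm farther back than shut.
Start: joints at [0.952, 0.181, 1.607, -0, 1.354, -0.206], TCP at [0.231, 0.527, 0.231] pointing down, gripper open.
Joint ranges: [-2.99, 2.99], [-0.89, 2.07], [0.3, 2.58], [-1.14, 4.28], [0, 2.63], [-3.12, 3.12]. Speed limits (rad/s): [2.57, 2.57, 3.01, 3.14, 3.14, 3.14].

### API

Orientations are given as a rotation vector (axis times angle).
In Python, from rig import read_state, cams, order gives the robot as it stands. The module is installed in compiled form; this text tells all that it offers.
- The arm moves only by the tool drive_tool, never from a script. Its argument "motion" is a list that holds one entry, the list of rows, each a list of 7 numbers: the shift along the tool's x, y, z in cm, then the turn, a rotation vector about the tool's x, y, z in degrees, then the opening, from 0 (shut) to 1 (fully open). In form: [[[tx, ty, tz, wx, wy, wz, claw], ...]]. A call has exactly 8 rows; each row is the pose to reach, as a shift and turn from the pose commanded when the call began, along the tool's axes at that moment; what a row does not reach only later rows make up. A row lasts 1/10 s, in which the tool goes at most 50 mm and 8.59 degrees, less where a joint would pass 70% of its speed; a pose out of reach is approached as far as the arm can. A call with a gripper value outside its range is refused whole. The fingers move at their own pace and stop on an object; "newtons" is the grip in N (left out, the last holds). Time passes only in rows, so rows that repeat a pose let the fingers close, or fill a call up. It gives the time, the measured TCP pose, the force, the opening and the grip force at its end, in the units of the state.
- read_state(): the state, without advancing time (a new reading comes with each control period).
- cams.read_camera(name): name is "side" or "top"; returns a dict with "pixels" (420x560x3 uint8, red, green, blue), "depth" (420x560 float32, m along the optical axis (not along the pixel's ray), 0 where there is no reading), "vfov" (degrees; the focal length in pixels is half the picture's height over the tangent of half this angle, whatever the lens; pixels are square), "cx", "cy" (the principal point, pixels), "eye" and "rotation" of the camera in the world. Camera axes: x right, y up, looking along -z (the intrinsics and any distortion apply to the point x, -y, -z); pixel columns grow to the right and rows downward; lengths in m; the calibration is good to about 2 mm. A picture is of the moment at which its call begins.
- order.finish_job(): hands the job in; it is judged then, once.
The state is a dict: "clock": time; "joint_pos": joint angles; "joint_vel": joint speeds; "effort": joint torques, N m; "ee_pos": TCP position; "tool_rot": TCP orientation; "ft_force": force on the tool from outside, world axes, zero at the start; "ft_torque": the same for the moment, N m; "grip_width": opening from 0.0 (shut) to 1.0 (fully open); "grasp_force": force on a finger pad.
Only numpy, scipy, OpenCV 4.12 (cv2) and the standard library are available. Lean on these libraries where they do the work, as an engineer would, in place of code of your own. Each camera call takes 0.05 s, during which the arm holds its last target. There are 200 camera calls.

## Working session

There is one attempt and no reset: what is moved stays moved. The work goes in short steps, Python scripts to look and compute and a tool call to move; the robot and the scene stay as the last step left them, time stands still between calls to the robot, and variables do not carry over. Pictures are saved under pics/ and viewed, at most 14 in all, crops included, and the job is handed in when it is done.

Besides the shell and the picture viewer there is one more tool, called after "Call:" as name(argument=value, ...), one argument or row to a line, values as JSON. drive_tool: Moves the arm, as the interface text tells. Its arguments: {"type":"object","properties":{"motion":{"type":"array","items":{"type":"array","items":{"type":"array","items":{"type":"number"}}}},"newtons":{"type":"number"}},"required":["motion"]}

```bash
mkdir -p pics; cat > h.py <<'E'
import numpy as np,cv2
from rig import read_state,cams,order
def cam(n):
    d=cams.read_camera(n); d['f']=d['pixels'].shape[0]/2/np.tan(np.radians(d['vfov'])/2); return d
def rays(d,u,v):
    u=np.asarray(u,float);v=np.asarray(v,float)
    r=np.stack([(u-d['cx'])/d['f'],-(v-d['cy'])/d['f'],-np.ones_like(u)],-1)
    return r@np.asarray(d['rotation']).T
def onplane(d,u,v,z):
    r=rays(d,u,v);e=np.asarray(d['eye']);return e+r*((z-e[2])/r[...,2])[...,None]
def cloud(d):
    v,u=np.mgrid[0:420,0:560];return np.asarray(d['eye'])+rays(d,u,v)*d['depth'][...,None]
def save(d,name,box=None,s=1):
    im=d['pixels'][...,::-1]
    if box: im=im[box[1]:box[3],box[0]:box[2]]
    if s!=1: im=cv2.resize(im,None,fx=s,fy=s,interpolation=cv2.INTER_CUBIC)
    cv2.imwrite('pics/'+name,im)
E
python3 - <<'E'
from h import *
for n in('top','side'):
    d=cam(n);save(d,n+'0.png');print(n,[ (k,np.round(d[k],4).tolist()) for k in d if k not in('pixels','depth')])
    np.savez(n+'0.npz',**d)
s=read_state();print(s)
E
```

```text
top [('vfov', 45.91), ('cx', 272.5489), ('cy', 208.6565), ('eye', [-0.1441, -0.026, 1.4002]), ('rotation', [0.3599, -0.3052, -1.4159]), ('f', 495.8114)]
side [('vfov', 45.2407), ('cx', 277.5556), ('cy', 211.5963), ('eye', [0.2702, -1.4973, 0.9908]), ('rotation', [1.0253, -0.085, -0.0993]), ('f', 503.988)]
{'clock': 0.1, 'joint_pos': array([ 9.51696370e-01,  1.81487253e-01,  1.60788550e+00,  1.49442892e-05,
        1.35380711e+00, -2.06328082e-01]), 'joint_vel': array([ 0.00057662, -0.00145727, -0.00234898,  0.00040079, -0.00106293,
       -0.00043198]), 'effort': array([-9.87735802e-04, -4.45872152e+01, -3.52239203e+01, -4.25490616e-04,
        4.07611515e-03, -4.14702436e-05]), 'ee_pos': array([0.23036637, 0.52630366, 0.2304736 ]), 'tool_rot': array([-6.43658955e-01, -3.07428346e+00,  2.27418251e-03]), 'ft_force': array([ 0.2328566 , -0.42819323,  0.57888517]), 'ft_torque': array([-0.0292154 , -0.02634013,  0.01294435]), 'grasp_force': 0.0, 'grip_width': 1.0025783600340623}
```

View pics/top0.png

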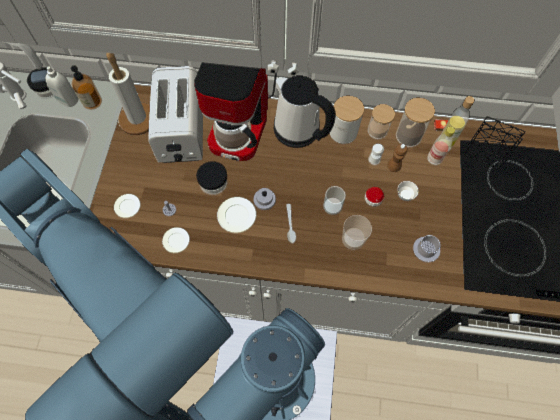

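View pics/side0.png

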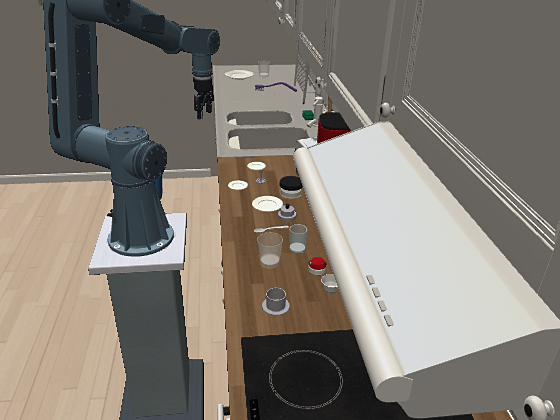

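The top view shows three white plates: (237,215), (127,205) and (176,240). The one at (237,215) is the largest, so it is the saucer. There are two clear glasses: (334,200), narrow and straight, is the glass, and (357,232), wide, is the tumbler. The chamber is at (427,248), the press at (169,208) and the lid at (264,198). The side view agrees: glass (298,238), tumbler (270,250), chamber (276,300).

```bash
sed -i "s/np.asarray(d\['rotation'\])/cv2.Rodrigues(np.asarray(d['rotation'],float))[0]/" h.py
python3 - <<'E'
from h import *
t=dict(np.load('top0.npz'));s=dict(np.load('side0.npz'))
P=cloud(t)
# depth based blobs above table
z=P[...,2]; print('table z',np.median(z[250:270,280:400]))
m=((z>0.005)&(z<0.12)&(P[...,0]>0.2)&(P[...,0]<0.8)).astype(np.uint8)
n,l,st,c=cv2.connectedComponentsWithStats(m)
for i in range(1,n):
    if st[i,4]>40:
        q=P[l==i];
        zz=np.percentile(q[:,2],[50,99]); lo=np.percentile(q,1,axis=0);hi=np.percentile(q,99,axis=0)
        print(np.round(c[i]),st[i].tolist(),'ctr',np.round((lo+hi)/2*1000)[:2],'ext',np.round((hi-lo)*1000)[:2],'z',np.round(zz*1000))
im=t['pixels'][170:270,110:250];b=t['pixels'][170:270,310:450]
cv2.imwrite('pics/crop1.png',cv2.resize(np.hstack([im,b])[...,::-1],(800,286),interpolation=cv2.INTER_CUBIC))
E
```

```text
table z -0.001446745005497796
[13. 93.] [0, 77, 26, 33, 254] ctr [776. 990.] ext [48. 66.] z [ 37. 115.]
[61. 94.] [47, 82, 27, 25, 313] ctr [792. 825.] ext [16. 57.] z [ 69. 119.]
[84. 96.] [72, 84, 25, 26, 327] ctr [791. 741.] ext [17. 49.] z [ 70. 119.]
[163. 109.] [160, 96, 7, 22, 102] ctr [756. 459.] ext [72. 18.] z [ 86. 120.]
[134. 119.] [118, 98, 32, 37, 811] ctr [750. 575.] ext [ 91. 105.] z [ 19. 117.]
[182. 110.] [179, 101, 8, 16, 83] ctr [764. 399.] ext [69. 18.] z [ 74. 119.]
[238. 140.] [207, 105, 59, 56, 1503] ctr [721. 221.] ext [147. 169.] z [ 42. 119.]
[182. 149.] [150, 108, 54, 55, 925] ctr [687. 387.] ext [173. 142.] z [ 63. 119.]
[313. 132.] [274, 110, 88, 38, 1652] ctr [757. -35.] ext [ 66. 267.] z [ 64. 119.]
[380. 128.] [370, 118, 21, 21, 263] ctr [ 794. -239.] ext [12. 47.] z [ 65. 108.]
[406. 143.] [387, 119, 42, 53, 810] ctr [ 738. -329.] ext [122.  98.] z [ 65. 119.]
[441. 147.] [427, 124, 35, 41, 523] ctr [ 756. -441.] ext [79. 76.] z [ 81. 119.]
[489. 153.] [460, 134, 55, 38, 613] ctr [ 758. -592.] ext [ 80. 144.] z [ 33. 116.]
[376. 154.] [368, 144, 16,
[... 303 characters left out ...]
 [365, 187, 19, 19, 290] ctr [ 568. -238.] ext [49. 53.] z [34. 46.]
[245. 209.] [217, 188, 59, 44, 1185] ctr [474. 151.] ext [142. 162.] z [11. 48.]
[126. 205.] [113, 194, 27, 24, 238] ctr [445. 520.] ext [78. 77.] z [ 8. 15.]
[475. 206.] [465, 201, 18, 11, 47] ctr [ 582. -547.] ext [28. 49.] z [6. 9.]
[356. 231.] [342, 215, 30, 35, 793] ctr [ 427. -185.] ext [79. 76.] z [45. 94.]
[175. 239.] [162, 227, 27, 26, 257] ctr [353. 345.] ext [77. 76.] z [ 8. 16.]
[427. 248.] [413, 235, 28, 27, 550] ctr [ 417. -401.] ext [67. 73.] z [14. 55.]
[487. 261.] [478, 252, 19, 17, 64] ctr [ 409. -580.] ext [48. 50.] z [ 6. 11.]
[543. 278.] [533, 271, 19, 14, 66] ctr [ 375. -734.] ext [38. 50.] z [ 6. 12.]
```

View pics/crop1.png

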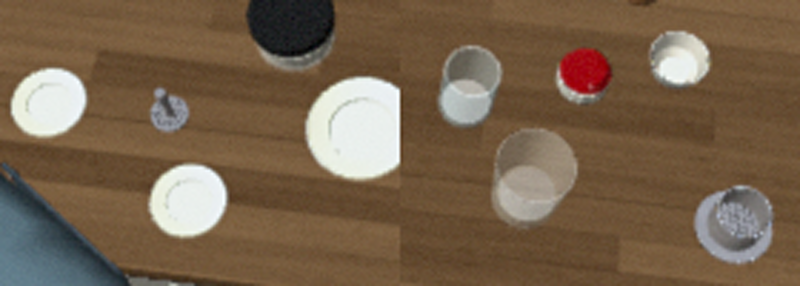

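The crop shows the narrow glass on the left of the right-hand half, the wider tapering tumbler below it, and the chamber upright on its foot. The saucer is about 120 mm across against about 77 mm for the two small plates. Next I refine the centres in both views.

```bash
cat >> h.py <<'E'
def circ(q):
    A=np.c_[2*q[:,0],2*q[:,1],np.ones(len(q))]
    w=np.ones(len(q))
    for _ in range(10):
        x=np.linalg.lstsq(A*w[:,None],(q[:,:2]**2).sum(1)*w,rcond=None)[0]
        R=np.sqrt(max(x[2]+x[0]**2+x[1]**2,0));r=np.hypot(q[:,0]-x[0],q[:,1]-x[1])-R
        w=1/(1+(r/.001)**2)
    return x[:2],R
def near(P,c,rad,z0,z1):
    m=(np.hypot(P[...,0]-c[0],P[...,1]-c[1])<rad)&(P[...,2]>z0)&(P[...,2]<z1);return P[m]
E
python3 - <<'E'
from h import *
T={'saucer_edge':((.462,.158),.065,.0105,.02),'glassrim':((.529,-.114),.045,.070,.09),'chrim':((.417,-.401),.04,.045,.06),'brim':((.417,-.401),.05,.006,.02),'presstop':((.445,.397),.04,.046,.065),'pressdisc':((.445,.397),.045,.002,.012),'lidknob':((.5,.08),.04,.043,.06),'lidstep':((.5,.08),.05,.027,.037),'lidall':((.5,.08),.05,.006,.055)}
for n in('top','side'):
    d=dict(np.load(n+'0.npz'));P=cloud(d)
    for k,(c,r,a,b) in T.items():
        q=near(P,c,r,a,b)
        if len(q)<4: print(n,k,len(q));continue
        lo,hi=q.min(0),q.max(0)
        x,R=circ(q)
        print(n,k,len(q),'fit',np.round(x*1000,1),round(R*1000,1),'mid',np.round((lo+hi)*500,1)[:2],'ext',np.round((hi-lo)*1000),'mean',np.round(q.mean(0)*1000,1))
# whites: saucer contour
for n,box in(('top',(200,185,275,245)),('side',(245,190,290,220))):
    d=dict(np.load(n+'0.npz'));im=d['pixels'];m=((im.min(2)>150)).astype(np.uint8)
    M=np.zeros_like(m);M[box[1]:box[3],box[0]:box[2]]=m[box[1]:box[3],box[0]:box[2]]
    cs,_=cv2.findContours(M,cv2.RETR_EXTERNAL,cv2.CHAIN_APPROX_NONE);c=max(cs,key=cv2.contourArea)[:,0]
    q=onplane(d,c[:,0],c[:,1],.015);x,R=circ(q);print(n,'saucer',np.round(x*1000,1),round(R*1000,1))
    # blue-ish/metal crop
E
```

```text
top saucer_edge 289 fit [461.1 167. ] 48.9 mid [459.3 160.7] ext [117. 120.   9.] mean [464.5 158.5  13. ]
top glassrim 97 fit [ 528.5 -113.9] 28.8 mid [ 528.9 -113.4] ext [63. 57. 16.] mean [ 528.7 -113.6   76.7]
top chrim 75 fit [ 419.1 -401.4] 26.5 mid [ 420.  -402.1] ext [56. 57. 14.] mean [ 419.2 -401.9   50.5]
top brim 313 fit [ 415.7 -399. ] 29.4 mid [ 418.8 -400.5] ext [75. 78. 14.] mean [ 417.4 -398.3   10.7]
top presstop 15 fit [451.1 388.8] 5.8 mid [450.1 388.7] ext [10. 11. 13.] mean [449.8 387.5  54.3]
top pressdisc 113 fit [445.8 399.3] 28.0 mid [445.  397.9] ext [84. 84.  9.] mean [445.3 391.3   4.2]
top lidknob 20 fit [523.9  99. ] 6.3 mid [522.8  98.9] ext [12. 13. 12.] mean [522.5  98.9  49.4]
top lidstep 145 fit [521.8  97.7] 19.7 mid [521.7  98.6] ext [49. 49. 10.] mean [519.7  96.6  32.1]
top lidall 331 fit [513.6  94.7] 22.6 mid [499.7  84.6] ext [93. 88. 48.] mean [513.1  96.   24.9]
side saucer_edge 131 fit [461.3 167.2] 49.4 mid [459.2 163.1] ext [117. 119.   9.] mean [459.8 168.7  13. ]
side glassrim 105 fit [ 530.  -115.8] 28.5 mid [ 530.7 -115.8] ext [58. 68. 16.] mean [ 530.2 -115.1   76.3]
side chrim 95 fit [ 422.6 -404.4] 26.8 mid [ 422.6 -403.6] ext [56. 63. 11.] mean [ 421.7 -403.5   50. ]
side brim 233 fit [ 421.7 -403.5] 31.2 mid [ 422.9 -408.2] ext [78. 73. 14.] mean [ 421.  -413.6   12. ]
side presstop 9 fit [451.2 384.8] 4.7 mid [451.5 385.4] ext [ 9. 10.  9.] mean [451.4 385.7  51.7]
side pressdisc 46 fit [438.8 395.2] 31.7 mid [443.9 395.4] ext [73. 83.  9.] mean [446.9 390.3   4.5]
side lidknob 10 fit [528.8  92.6] 8.4 mid [526.5  94.4] ext [11. 20. 10.] mean [525.4  94.3  49. ]
side lidstep 67 fit [524.5  95.8] 19.5 mid [523.   95.9] ext [49. 59. 10.] mean [522.1  91.6  32. ]
side lidall 203 fit [514.7  90.7] 22.8 mid [502.9  90.4] ext [93. 75. 48.] mean [519.4  85.9  23.4]
top saucer [456.2 176.2] 58.4
side saucer [466.5 168.4] 59.8
```

```bash
cat >> h.py <<'E'
def go(x,y,z):
    s=read_state();R=cv2.Rodrigues(np.asarray(s['tool_rot'],float))[0]
    print('t',round(s['clock'],1),'tcp',np.round(s['ee_pos']*1000,1),'shift cm',np.round(R.T@(np.array([x,y,z])-s['ee_pos'])*100,2),'tilt deg',np.round(np.degrees(R[:2,2]),2),'F',np.round(s['ft_force'],1),'g',round(s['grip_width'],3),round(s['grasp_force'],1))
E
python3 - <<'E'
from h import *
for n in('top','side'):
    d=dict(np.load(n+'0.npz'));P=cloud(d);im=d['pixels'].astype(int)
    w=(im.min(2)>120)&(im.max(2)-im.min(2)<45)&(np.hypot(P[...,0]-.461,P[...,1]-.168)<.068)&(P[...,2]<.022)&(P[...,2]>.004)
    m=w.astype(np.uint8);cs,_=cv2.findContours(m,cv2.RETR_EXTERNAL,cv2.CHAIN_APPROX_NONE);c=max(cs,key=cv2.contourArea)[:,0]
    e=onplane(d,c[:,0],c[:,1],.014);x,R=circ(e);print(n,np.round(x*1000,1),round(R*1000,1),'areac',np.round(onplane(d,*np.array(np.nonzero(m))[::-1].mean(1),.012)*1000,1))
go(.5295,-.115,.15);go(.5295,-.115,.026)
E
```

```text
top [457.3 176.4] 58.1 areac [458.4 174.6  12. ]
side [459.9 173.7] 56.8 areac [460.6 176.8  12. ]
t 0.1 tcp [230.4 526.3 230.5] shift cm [-53.13 -46.73   8.1 ] tilt deg [-0.05 -0.07] F [ 0.2 -0.4  0.6] g 1.003 0.0
t 0.1 tcp [230.4 526.3 230.5] shift cm [-53.13 -46.71  20.5 ] tilt deg [-0.05 -0.07] F [ 0.2 -0.4  0.6] g 1.003 0.0
```

Call:
drive_tool(
  motion=[
    [[-3, -2.6, 0, 0, 0, 0, 1], [-6.5, -5.7, 0, 0, 0, 0, 1], [-10, -8.8, 0, 0, 0, 0, 1], [-13.5, -11.9, 0, 0, 0, 0, 1], [-17, -15, 0, 0, 0, 0, 1], [-20.5, -18, 0, 0, 0, 0, 1], [-24, -21.1, 0, 0, 0, 0, 1], [-27.5, -24.2, 0, 0, 0, 0, 1]],
  ],
)

```text
clock: 0.9
ee_pos: [0.3857, 0.193, 0.2312]
tool_rot: [0.643, 3.075, 0.0]
ft_force: [-0.0, 0.1, -0.3]
grip_width: 0.998
grasp_force: 0.0
```

Call:
drive_tool(
  motion=[
    [[-3.5, -3.1, 0, 0, 0, 0, 1], [-7, -6.2, 1, 0, 0, 0, 1], [-10.5, -9.2, 2, 0, 0, 0, 1], [-14, -12.3, 4, 0, 0, 0, 1], [-17.5, -15.4, 6, 0, 0, 0, 1], [-21, -18.5, 8, 0, 0, 0, 1], [-23.5, -20.7, 8.1, 0, 0, 0, 1], [-25.6, -22.5, 8.1, 0, 0, 0, 1]],
  ],
)

```text
clock: 1.7
ee_pos: [0.5293, -0.1161, 0.1486]
tool_rot: [-0.646, -3.072, -0.001]
ft_force: [0.1, 0.4, -0.1]
grip_width: 0.999
grasp_force: 0.0
```

```bash
python3 - <<'E'
from h import *
d=cam('top');save(d,'top1.png');np.savez('top1.npz',**d)
P=cloud(d);im=d['pixels'].astype(int)
# saucer without lid in the way
for n,d in(('top',d),('side',cam('side'))):
    P=cloud(d);im=d['pixels'].astype(int)
    for c0 in [(.460,.172)]:
        w=(np.hypot(P[...,0]-c0[0],P[...,1]-c0[1])<.075)&(np.hypot(P[...,0]-.5235,P[...,1]-.097)>.04)&(P[...,2]>.009)&(P[...,2]<.022)
        q=P[w];r=q[np.hypot(q[:,0]-.460,q[:,1]-.172)>.045]
        print(n,len(q),'mid',np.round((q.min(0)+q.max(0))*500,1),'ext',np.round((q.max(0)-q.min(0))*1000),'fit',[np.round(a*1000,1) for a in circ(r)])
    q=near(P,(.5295,-.115),.045,.07,.09);print('glass',len(q),[np.round(a*1000,1) for a in circ(q)] if len(q)>9 else 0)
go(.5295,-.115,.026)
E
```

```text
Traceback (most recent call last):
ValueError: zero-size array to reduction operation minimum which has no identity
```

View pics/top1.png

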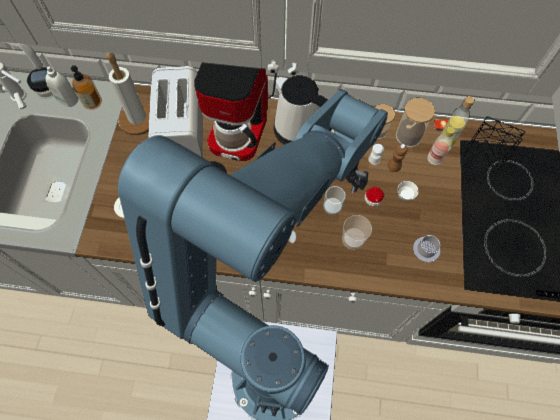

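The arm hides the saucer. One open finger shows at (360,180) and the glass at (334,200), which is consistent with one finger on each side. I check the alignment in the side view.

```bash
python3 - <<'E'
from h import *
d=cam('side');np.savez('side1.npz',**d)
for z,n in((0.0,'base'),(.08,'rim'),(.15,'tcp')):
    p=np.array([.5295,-.115,z])-d['eye'];c=cv2.Rodrigues(d['rotation'])[0].T@p;print(n,d['cx']-d['f']*c[0]/c[2],d['cy']+d['f']*c[1]/c[2])
save(d,'side1.png',(200,140,380,275),4)
P=cloud(d);w=(np.hypot(P[...,0]-.460,P[...,1]-.172)<.075)&(np.hypot(P[...,0]-.5235,P[...,1]-.097)>.04)&(P[...,2]>.009)&(P[...,2]<.022);q=P[w];print(len(q))
if len(q)>20:
    r=q[np.hypot(q[:,0]-.460,q[:,1]-.172)>.045];print('mid',np.round((q.min(0)+q.max(0))*500,1),'ext',np.round((q.max(0)-q.min(0))*1000),'fit',[np.round(a*1000,1) for a in circ(r)])
go(.5295,-.115,.026)
E
```

```text
base 296.43276554961847 248.38626828997454
rim 297.47958802799724 228.66608658215105
tcp 298.43888526495147 210.59471706604205
202
mid [459.7 174.2  15. ] ext [117. 126.  12.] fit [array([459.1, 173.7]), np.float64(54.1)]
t 1.9 tcp [ 529.7 -115.4  149.7] shift cm [ 0.02  0.03 12.37] tilt deg [-0.05  0.03] F [0.3 1.1 0.3] g 0.998 0.0
```

View pics/side1.png

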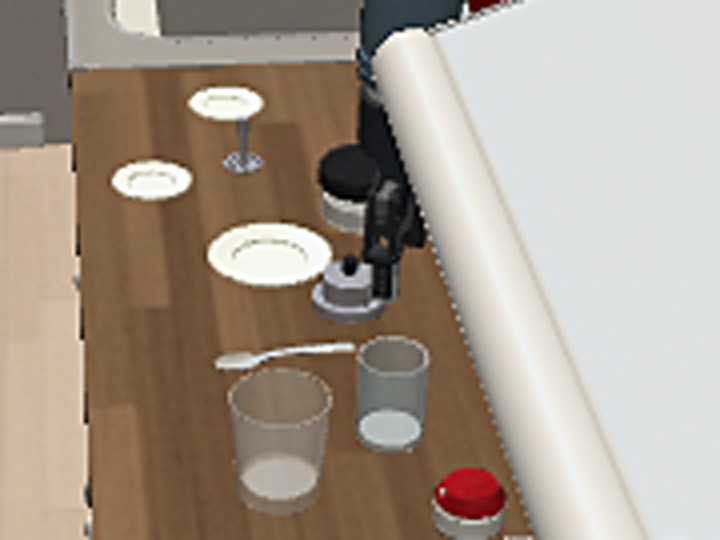

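```bash
python3 - <<'E'
from h import *
s=read_state();R=cv2.Rodrigues(s['tool_rot'])[0]
d=dict(np.load('side1.npz'));M=cv2.Rodrigues(d['rotation'])[0]
for k in(-.05,.05):
    p=s['ee_pos']+R@[0,k,-.013];c=M.T@(p-d['eye']);print(p.round(3),(d['cx']-d['f']*c[0]/c[2]-200)*4,(d['cy']+d['f']*c[1]/c[2]-140)*4)
P=cloud(d)
q=P[(P[...,2]>.155)&(P[...,2]<.3)&(np.hypot(P[...,0]-.53,P[...,1]+.115)<.09)];print(len(q),q.min(0),q.max(0))
q=q[q[:,2]<.175];print(np.round(q*1000).tolist()[::5])
E
```

```text
[ 0.51  -0.161  0.163] 378.73711588992546 299.77183949087464
[ 0.55  -0.07   0.163] 410.1459621229003 240.18975953059737
438 [ 0.49049648 -0.18908519  0.16063703] [ 0.56065105 -0.06915177  0.29994893]
[[556.0, -78.0, 175.0], [555.0, -84.0, 175.0], [552.0, -84.0, 171.0], [554.0, -73.0, 161.0], [519.0, -164.0, 175.0], [513.0, -165.0, 172.0], [510.0, -162.0, 166.0], [517.0, -161.0, 162.0]]
```

The fingers project where they should, at crop (379,300) and (410,240), with the glass between them. The saucer centre is about (459.3,174). I descend and grip.

Call:
drive_tool(
  motion=[
    [[0, 0, 2, 0, 0, 0, 1], [0, 0, 4.5, 0, 0, 0, 1], [0, 0, 7, 0, 0, 0, 1], [0, 0, 9, 0, 0, 0, 1], [0, 0, 10.5, 0, 0, 0, 1], [0, 0, 11.6, 0, 0, 0, 1], [0, 0, 12.3, 0, 0, 0, 1], [0, 0, 12.3, 0, 0, 0, 1]],
  ],
)

```text
clock: 2.65
ee_pos: [0.5293, -0.1137, 0.0267]
tool_rot: [-0.643, -3.074, -0.0]
ft_force: [-0.4, 0.5, 0.6]
grip_width: 1.001
grasp_force: 0.0
```

Call:
drive_tool(
  motion=[
    [[0, 0, 0, 0, 0, 0, 0.75], [0, 0, 0, 0, 0, 0, 0.6], [0, 0, 0, 0, 0, 0, 0.5], [0, 0, 0, 0, 0, 0, 0.4], [0, 0, 0, 0, 0, 0, 0.2], [0, 0, 0, 0, 0, 0, 0.2], [0, 0, 0, 0, 0, 0, 0.2], [0, 0, 0, 0, 0, 0, 0.2]],
  ],
  newtons=30,
)

```text
clock: 3.45
ee_pos: [0.5305, -0.1145, 0.0284]
tool_rot: [0.643, 3.073, -0.001]
ft_force: [-1.2, 0.2, 6.4]
grip_width: 0.703
grasp_force: 33.3
```

```bash
python3 - <<'E'
from h import *
go(.4593,.174,.032)
E
```

```text
t 3.5 tcp [ 530.5 -114.5   28.4] shift cm [18.1  23.57 -0.4 ] tilt deg [ 0.1  -0.05] F [-1.2  0.2  6.4] g 0.703 33.3
```

Call:
drive_tool(
  motion=[
    [[0, 0, -0.5, 0, 0, 0, 0.2], [0, 0, -1.5, 0, 0, 0, 0.2], [0, 0, -3, 0, 0, 0, 0.2], [0, 0, -5, 0, 0, 0, 0.2], [0, 0, -7, 0, 0, 0, 0.2], [0, 0, -8.8, 0, 0, 0, 0.2], [0, 0, -9.7, 0, 0, 0, 0.2], [0, 0, -10, 0, 0, 0, 0.2]],
  ],
)

```text
clock: 4.25
ee_pos: [0.5305, -0.1144, 0.1291]
tool_rot: [0.643, 3.072, -0.001]
ft_force: [0.1, -0.5, -1.3]
grip_width: 0.703
grasp_force: 33.1
```

Call:
drive_tool(
  motion=[
    [[0.6, 0.8, 0, 0, 0, 0, 0.2], [2, 2.6, 0, 0, 0, 0, 0.2], [4, 5.2, 0, 0, 0, 0, 0.2], [6, 7.8, 0, 0, 0, 0, 0.2], [8, 10.4, 0, 0, 0, 0, 0.2], [10, 13, 0, 0, 0, 0, 0.2], [12, 15.6, 0, 0, 0, 0, 0.2], [14, 18.2, 0, 0, 0, 0, 0.2]],
  ],
)

```text
clock: 5.05
ee_pos: [0.4726, 0.1105, 0.1261]
tool_rot: [-0.643, -3.073, 0.0]
ft_force: [0.3, -0.8, -1.7]
grip_width: 0.706
grasp_force: 33.1
```

Call:
drive_tool(
  motion=[
    [[1.6, 2.1, 0, 0, 0, 0, 0.2], [2.8, 3.7, 0, 0, 0, 0, 0.2], [3.6, 4.8, 0, 0, 0, 0, 0.2], [4.1, 5.4, 0, 0, 0, 0, 0.2], [4.1, 5.4, 0, 0, 0, 0, 0.2], [4.1, 5.4, 0, 0, 0, 0, 0.2], [4.1, 5.4, 0, 0, 0, 0, 0.2], [4.1, 5.4, 0, 0, 0, 0, 0.2]],
  ],
)

```text
clock: 5.85
ee_pos: [0.4589, 0.174, 0.1273]
tool_rot: [0.646, 3.074, -0.0]
ft_force: [-1.0, 0.1, -2.0]
grip_width: 0.704
grasp_force: 33.2
```

```bash
python3 - <<'E'
from h import *
go(.4593,.174,.036)
d=cam('side');np.savez('side2.npz',**d);save(d,'side2.png',(200,140,350,250),5)
e=cam('top');np.savez('top2.npz',**e)
for n,d in(('side',d),('top',e)):
    P=cloud(d);im=d['pixels'].astype(int)
    w=(np.hypot(P[...,0]-.460,P[...,1]-.174)<.075)&(np.hypot(P[...,0]-.5235,P[...,1]-.097)>.04)&(P[...,2]>.009)&(P[...,2]<.022);q=P[w];print(n,len(q))
    if len(q)>20: print('mid',np.round((q.min(0)+q.max(0))*500,1),'ext',np.round((q.max(0)-q.min(0))*1000))
E
```

```text
t 5.8 tcp [458.9 174.  127.3] shift cm [-0.04  0.02  9.13] tilt deg [ 0.   -0.01] F [-1.   0.1 -2. ] g 0.704 33.2
side 210
mid [459.8 174.4  14.3] ext [117. 126.  11.]
top 154
mid [452.6 139.1  15. ] ext [102.  44.  12.]
```

View pics/side2.png

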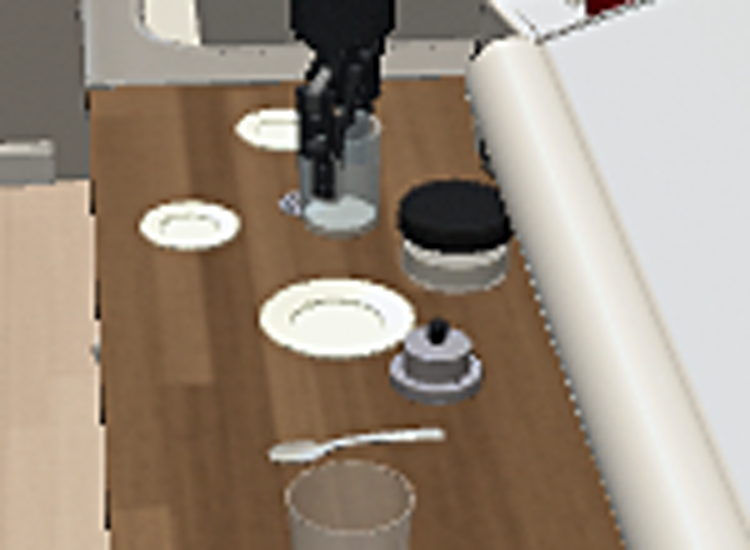

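```bash
cat >> h.py <<'E'
def proj(d,p):
    c=cv2.Rodrigues(np.asarray(d['rotation'],float))[0].T@(np.asarray(p,float)-d['eye']);return np.array([d['cx']-d['f']*c[0]/c[2],d['cy']+d['f']*c[1]/c[2]])
def whites(d,c0,z=.015):
    im=d['pixels'].astype(int);m=((im.min(2)>140)&(im.max(2)-im.min(2)<40)).astype(np.uint8)
    n,l,st,c=cv2.connectedComponentsWithStats(m);u,v=proj(d,c0).round().astype(int);k=l[v,u]
    cs,_=cv2.findContours((l==k).astype(np.uint8),cv2.RETR_EXTERNAL,cv2.CHAIN_APPROX_NONE);c=cs[0][:,0]
    e=cv2.fitEllipse(c);q=onplane(d,c[:,0],c[:,1],z);return st[k].tolist(),e,[np.round(a*1000,1) for a in circ(q)]
E
python3 - <<'E'
from h import *
d=dict(np.load('side2.npz'))
print(whites(d,(.4593,.174,.01)),onplane(d,267.4,203.6,.014))
d=dict(np.load('top0.npz'));print(whites(d,(.4593,.174,.01)))
# well edge ring in side
d=dict(np.load('side2.npz'));print(proj(d,(.459,.174,.1)))
E
```

```text
([252, 196, 42, 16, 421], ((270.18963623046875, 203.73216247558594), (14.392940521240234, 40.36622619628906), 97.22054290771484), [array([473.8, 164.8]), np.float64(62.7)]) [0.46019459 0.17027765 0.014     ]
([217, 197, 39, 36, 1094], ((236.1025390625, 214.38157653808594), (34.6397590637207, 38.31361770629883), 77.18125915527344), [array([455.8, 176.3]), np.float64(58.7)])
[267.29350531 183.40020307]
```

The glass hangs upright above the saucer, with its foot near crop (340,215) and the saucer centre at (337,318). All saucer estimates lie within about 4 mm of (459,174), and the well has 7.5 mm of play. I lower the glass.

Call:
drive_tool(
  motion=[
    [[0, 0, 1.5, 0, 0, 0, 0.2], [0, 0, 3.5, 0, 0, 0, 0.2], [0, 0, 5.5, 0, 0, 0, 0.2], [0, 0, 7, 0, 0, 0, 0.2], [0, 0, 8, 0, 0, 0, 0.2], [0, 0, 8.6, 0, 0, 0, 0.2], [0, 0, 8.9, 0, 0, 0, 0.2], [0, 0, 8.9, 0, 0, 0, 0.2]],
  ],
)

```text
clock: 6.75
ee_pos: [0.4587, 0.1747, 0.0384]
tool_rot: [0.644, 3.075, -0.0]
ft_force: [0.1, 0.1, -2.3]
grip_width: 0.705
grasp_force: 33.2
```

Call:
drive_tool(
  motion=[
    [[0, 0, 0.1, 0, 0, 0, 0.2], [0, 0, 0.2, 0, 0, 0, 0.2], [0, 0, 0.2, 0, 0, 0, 0.2], [0, 0, 0.3, 0, 0, 0, 0.2], [0, 0, 0.3, 0, 0, 0, 0.2], [0, 0, 0.35, 0, 0, 0, 0.2], [0, 0, 0.35, 0, 0, 0, 0.2], [0, 0, 0.35, 0, 0, 0, 0.2]],
  ],
)

```text
clock: 7.55
ee_pos: [0.4586, 0.1747, 0.0348]
tool_rot: [-0.644, -3.075, -0.0]
ft_force: [-0.6, -0.1, -2.0]
grip_width: 0.708
grasp_force: 33.2
```

Call:
drive_tool(
  motion=[
    [[0, 0, 0.05, 0, 0, 0, 0.2], [0, 0, 0.1, 0, 0, 0, 0.2], [0, 0, 0.1, 0, 0, 0, 0.2], [0, 0, 0.13, 0, 0, 0, 0.2], [0, 0, 0.13, 0, 0, 0, 0.2], [0, 0, 0.13, 0, 0, 0, 0.2], [0, 0, 0.13, 0, 0, 0, 0.2], [0, 0, 0.13, 0, 0, 0, 0.2]],
  ],
)

```text
clock: 8.35
ee_pos: [0.4587, 0.1748, 0.0344]
tool_rot: [-0.644, -3.075, 0.0]
ft_force: [-4.4, -0.1, 9.6]
grip_width: 0.706
grasp_force: 34.0
```

Contact is made, so I release and rise.

Call:
drive_tool(
  motion=[
    [[0, 0, 0, 0, 0, 0, 0.73], [0, 0, 0, 0, 0, 0, 0.76], [0, 0, 0, 0, 0, 0, 0.8], [0, 0, 0, 0, 0, 0, 0.85], [0, 0, 0, 0, 0, 0, 0.9], [0, 0, 0, 0, 0, 0, 1], [0, 0, 0, 0, 0, 0, 1], [0, 0, 0, 0, 0, 0, 1]],
  ],
)

```text
clock: 9.15
ee_pos: [0.4586, 0.1747, 0.0335]
tool_rot: [-0.644, -3.075, 0.0]
ft_force: [-0.2, 0.7, 1.7]
grip_width: 1.003
grasp_force: 0.0
```

Call:
drive_tool(
  motion=[
    [[0, 0, -0.5, 0, 0, 0, 1], [0, 0, -1.5, 0, 0, 0, 1], [0, 0, -3, 0, 0, 0, 1], [0, 0, -5, 0, 0, 0, 1], [0, 0, -8, 0, 0, 0, 1], [0, 0, -11, 0, 0, 0, 1], [0, 0, -13, 0, 0, 0, 1], [0, 0, -14, 0, 0, 0, 1]],
  ],
)

```text
clock: 9.95
ee_pos: [0.4599, 0.1749, 0.1766]
tool_rot: [0.643, 3.071, 0.002]
ft_force: [0.2, 0.7, 0.2]
grip_width: 1.005
grasp_force: 0.0
```

```bash
python3 - <<'E'
from h import *
go(.421,-.403,.16)
for n in('side','top'):
    d=cam(n);P=cloud(d);np.savez(n+'3.npz',**d)
    q=near(P,(.459,.174),.05,.076,.1);print(n,len(q),[np.round(a*1000,1) for a in circ(q)] if len(q)>9 else 0)
    q=near(P,(.421,-.403),.045,.042,.062);print('ch',n,len(q),[np.round(a*1000,1) for a in circ(q)] if len(q)>9 else 0,np.round((q.min(0)+q.max(0))*500,1))
E
```

```text
t 9.9 tcp [459.9 174.9 176.6] shift cm [-19.61 -54.51   1.61] tilt deg [0.26 0.03] F [0.2 0.7 0.2] g 1.005 0.0
side 82 [array([459.3, 172.7]), np.float64(28.8)]
ch side 122 [array([ 422.8, -403.8]), np.float64(26.5)] [ 422.7 -402.6   48.9]
top 31 [array([456.6, 173.9]), np.float64(27.6)]
ch top 94 [array([ 419.7, -401.1]), np.float64(26.9)] [ 420.9 -402.    49.8]
```

Call:
drive_tool(
  motion=[
    [[-0.8, -2.2, 0, 0, 0, 0, 1], [-2.2, -6, 0, 0, 0, 0, 1], [-3.7, -10.3, 0, 0, 0, 0, 1], [-5.2, -14.6, 0, 0, 0, 0, 1], [-6.8, -18.9, 0, 0, 0, 0, 1], [-8.3, -23.2, 0, 0, 0, 0, 1], [-9.8, -27.5, 0, 0, 0, 0, 1], [-11.3, -31.8, 0, 0, 0, 0, 1]],
  ],
)

```text
clock: 10.85
ee_pos: [0.4333, -0.1632, 0.1722]
tool_rot: [-0.644, -3.073, -0.001]
ft_force: [1.4, 0.7, 0.6]
grip_width: 0.999
grasp_force: 0.0
```

Call:
drive_tool(
  motion=[
    [[-1.5, -4.3, 0, 0, 0, 0, 1], [-3, -8.6, 0, 0, 0, 0, 1], [-4.6, -12.9, 0, 0, 0, 0, 1], [-6.1, -17.2, 0, 0, 0, 0, 1], [-7.4, -20.6, 0, 0, 0, 0, 1], [-8.2, -22.6, 0, 0, 0, 0, 1], [-8.3, -22.7, 0, 0, 0, 0, 1], [-8.3, -22.7, 0, 0, 0, 0, 1]],
  ],
)

```text
clock: 11.65
ee_pos: [0.4189, -0.4023, 0.1719]
tool_rot: [-0.645, -3.073, -0.004]
ft_force: [0.7, -0.3, -1.0]
grip_width: 1.003
grasp_force: 0.0
```

```bash
python3 - <<'E'
from h import *
go(.421,-.4025,.0165)
for n in('side','top'):
    d=cam(n);P=cloud(d)
    q=near(P,(.421,-.403),.045,.042,.062);print('ch',n,len(q),[np.round(a*1000,1) for a in circ(q)] if len(q)>9 else 0)
    q=near(P,(.459,.174),.05,.076,.1);print(n,len(q),[np.round(a*1000,1) for a in circ(q)] if len(q)>9 else 0)
    if n=='side': save(d,'side4.png',(200,140,350,330),3)
    q=near(P,(.5235,.097),.03,.043,.06);print('lidknob',q.mean(0) if len(q) else 0)
E
```

```text
t 11.7 tcp [ 418.9 -402.3  171.9] shift cm [-0.24  0.04 15.54] tilt deg [-0.09  0.16] F [ 0.7 -0.3 -1. ] g 1.003 0.0
ch side 128 [array([ 422.3, -403.1]), np.float64(27.0)]
side 13 [array([463.6, 174.1]), np.float64(32.5)]
lidknob 0
ch top 89 [array([ 420. , -401.4]), np.float64(27.0)]
top 0 0
lidknob 0
```

View pics/side4.png

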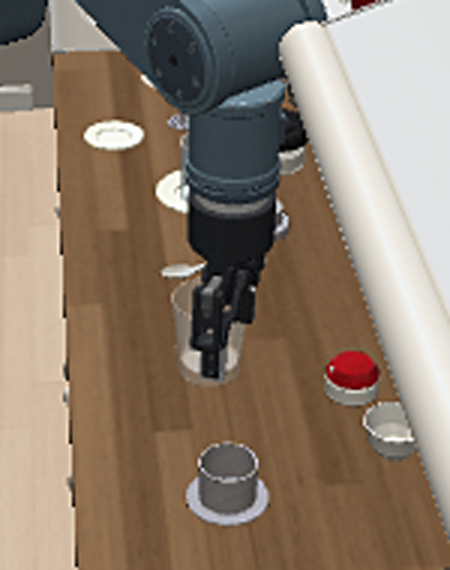

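The side view shows the gripper above the chamber, which stands upright at crop (228,485), and the way down is clear. I go down and grip.

Call:
drive_tool(
  motion=[
    [[-0.2, 0, 2.5, 0, 0, 0, 1], [-0.2, 0, 5.5, 0, 0, 0, 1], [-0.2, 0, 8.5, 0, 0, 0, 1], [-0.2, 0, 11.5, 0, 0, 0, 1], [-0.2, 0, 13.5, 0, 0, 0, 1], [-0.2, 0, 14.8, 0, 0, 0, 1], [-0.2, 0, 15.4, 0, 0, 0, 1], [-0.2, 0, 15.4, 0, 0, 0, 1]],
  ],
)

```text
clock: 12.55
ee_pos: [0.4214, -0.4033, 0.0193]
tool_rot: [-0.643, -3.075, -0.001]
ft_force: [-0.4, -0.2, -0.0]
grip_width: 1.0
grasp_force: 0.0
```

Call:
drive_tool(
  motion=[
    [[0, 0, 0, 0, 0, 0, 0.8], [0, 0, 0, 0, 0, 0, 0.7], [0, 0, 0, 0, 0, 0, 0.6], [0, 0, 0, 0, 0, 0, 0.4], [0, 0, 0, 0, 0, 0, 0.2], [0, 0, 0, 0, 0, 0, 0.2], [0, 0, 0, 0, 0, 0, 0.2], [0, 0, 0, 0, 0, 0, 0.2]],
  ],
  newtons=30,
)

```text
clock: 13.35
ee_pos: [0.422, -0.4048, 0.0211]
tool_rot: [0.644, 3.073, -0.002]
ft_force: [0.0, 1.1, 6.1]
grip_width: 0.651
grasp_force: 31.9
```

Call:
drive_tool(
  motion=[
    [[0, 0, -0.5, 0, 0, 0, 0.2], [0, 0, -2, 0, 0, 0, 0.2], [0, 0, -4, 0, 0, 0, 0.2], [0, 0, -7, 0, 0, 0, 0.2], [0, 0, -10, 0, 0, 0, 0.2], [0, 0, -12.5, 0, 0, 0, 0.2], [0, 0, -13.8, 0, 0, 0, 0.2], [0, 0, -14, 0, 0, 0, 0.2]],
  ],
)

```text
clock: 14.15
ee_pos: [0.422, -0.405, 0.1621]
tool_rot: [0.643, 3.072, -0.005]
ft_force: [0.4, -0.3, -1.7]
grip_width: 0.653
grasp_force: 32.2
```

```bash
python3 - <<'E'
from h import *
go(.4583,.174,.16)
for n in('side','top'):
    d=cam(n);P=cloud(d);tc=read_state()['ee_pos'];np.savez(n+'5.npz',**d)
    q=near(P,tc,.05,tc[2]-.02,tc[2]-.001);print('brim',n,len(q),[np.round(a*1000,1) for a in circ(q)] if len(q)>9 else 0, (q[:,2].min(),q[:,2].max()) if len(q) else 0)
E
```

```text
t 14.2 tcp [ 422.  -405.   162.1] shift cm [1.991e+01 5.449e+01 1.000e-02] tilt deg [ 0.14 -0.2 ] F [ 0.4 -0.3 -1.7] g 0.653 32.2
brim side 219 [array([ 421.8, -404.1]), np.float64(33.4)] (np.float64(0.14556968332234033), np.float64(0.15962739799219583))
brim top 340 [array([ 412.4, -401.1]), np.float64(27.6)] (np.float64(0.1400768931938332), np.float64(0.1581703592713013))
```

Call:
drive_tool(
  motion=[
    [[0.6, 1.7, 0, 0, 0, 0, 0.2], [2, 5.4, 0, 0, 0, 0, 0.2], [3.5, 9.5, 0, 0, 0, 0, 0.2], [5, 13.6, 0, 0, 0, 0, 0.2], [6.5, 17.7, 0, 0, 0, 0, 0.2], [8, 21.8, 0, 0, 0, 0, 0.2], [9.5, 25.9, 0, 0, 0, 0, 0.2], [11, 30, 0, 0, 0, 0, 0.2]],
  ],
)

```text
clock: 15.05
ee_pos: [0.4392, -0.082, 0.1579]
tool_rot: [-0.643, -3.072, -0.002]
ft_force: [1.1, 0.0, -0.9]
grip_width: 0.655
grasp_force: 32.3
```

Call:
drive_tool(
  motion=[
    [[1.5, 4.1, 0, 0, 0, 0, 0.2], [3, 8.2, 0, 0, 0, 0, 0.2], [4.5, 12.3, 0, 0, 0, 0, 0.2], [6, 16.4, 0, 0, 0, 0, 0.2], [7.3, 20, 0, 0, 0, 0, 0.2], [8.3, 22.8, 0, 0, 0, 0, 0.2], [8.8, 24.2, 0, 0, 0, 0, 0.2], [8.9, 24.5, 0, 0, 0, 0, 0.2]],
  ],
)

```text
clock: 15.85
ee_pos: [0.4556, 0.1771, 0.1579]
tool_rot: [-0.638, -3.073, 0.001]
ft_force: [-0.1, -0.5, -1.3]
grip_width: 0.65
grasp_force: 32.4
```

Call:
drive_tool(
  motion=[
    [[0, 0, 1, 0, 0, 0, 0.2], [0, 0, 2, 0, 0, 0, 0.2], [0, 0, 3, 0, 0, 0, 0.2], [0, 0, 3.5, 0, 0, 0, 0.2], [0, 0, 3.6, 0, 0, 0, 0.2], [0, 0, 3.6, 0, 0, 0, 0.2], [0, 0, 3.6, 0, 0, 0, 0.2], [0, 0, 3.6, 0, 0, 0, 0.2]],
  ],
)

```text
clock: 16.65
ee_pos: [0.4581, 0.1751, 0.124]
tool_rot: [0.644, 3.074, 0.0]
ft_force: [0.1, 0.7, -1.4]
grip_width: 0.654
grasp_force: 32.4
```

```bash
python3 - <<'E'
from h import *
go(.4583,.174,.101)
tc=read_state()['ee_pos'];o=tc[2]-.021
for n in('side','top'):
    d=cam(n);P=cloud(d);np.savez(n+'6.npz',**d)
    q=near(P,tc,.06,o+.004,o+.015);print('brim',n,len(q),[np.round(a*1000,1) for a in circ(q)] if len(q)>9 else 0,'mid',np.round((q.min(0)+q.max(0))*500,1) if len(q) else 0,(q.max(0)-q.min(0)) if len(q) else 0)
    q=near(P,tc,.05,.076,.092);print('glass',n,len(q),[np.round(a*1000,1) for a in circ(q)] if len(q)>9 else 0)
    if n=='side': save(d,'side6.png',(225,150,325,225),8)
E
```

```text
t 16.6 tcp [458.1 175.1 124. ] shift cm [-0.06 -0.09  2.3 ] tilt deg [0.05 0.  ] F [ 0.1  0.7 -1.4] g 0.654 32.4
brim side 81 [array([458.2, 176. ]), np.float64(34.0)] mid [458.2 167.5 113.3] [0.07708309 0.06700133 0.00923316]
glass side 54 [array([459.6, 173.3]), np.float64(28.6)]
brim top 25 [array([440.4, 145.1]), np.float64(7.8)] mid [440.8 145.4 112.3] [0.02413675 0.0146605  0.0078476 ]
glass top 3 0
```

View pics/side6.png

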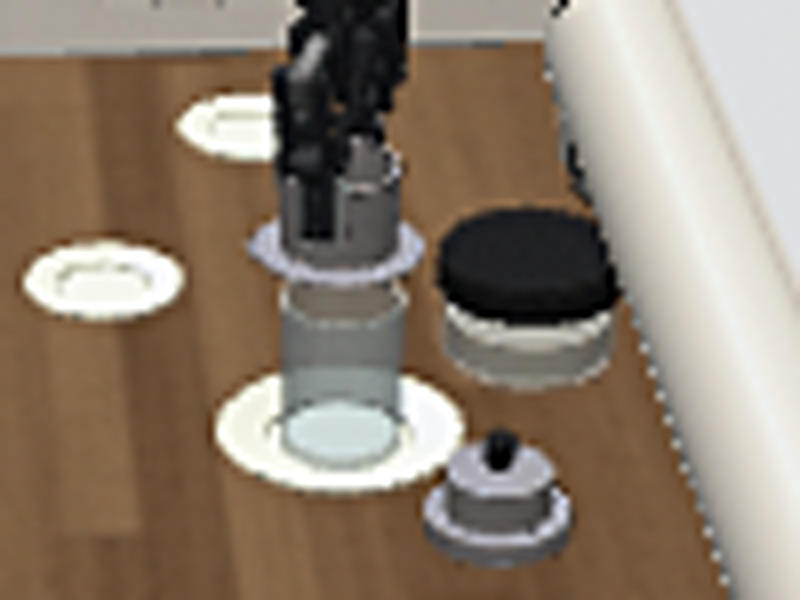

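```bash
python3 - <<'E'
from h import *
d=dict(np.load('side6.npz'))
def lim(c,r,z):
    a=np.linspace(0,6.283,200);p=np.array([proj(d,(c[0]+r*np.cos(t),c[1]+r*np.sin(t),z)) for t in a]);b=(p-[225,150])*8;return b.min(0).round(1),b.max(0).round(1)
print('brim',lim((.4583,.175),.040,.1125)); print('glass',lim((.4583,.174),.030,.086));print('saucer',lim((.459,.174),.06,.015));print('cup',lim((.4583,.175),.028,.15))
P=cloud(d)
for v in range(178,188):
    r=P[v,250:290];k=np.nonzero((r[:,2]>.095)&(r[:,2]<.13))[0];
    if len(k): print(v,k[0]+250,k[-1]+250,np.round(r[k[0]]*1000),np.round(r[k[-1]]*1000))
E
```

```text
brim (array([251.8, 203.9]), array([422.1, 282.9]))
glass (array([273. , 263.8]), array([399.9, 324. ]))
saucer (array([211.3, 362.4]), array([460.4, 487.4]))
cup (array([277.8, 144.4]), array([398.3, 198.5]))
178 258 276 [426. 195. 113.] [494. 189. 114.]
179 257 277 [422. 196. 109.] [497. 184. 112.]
180 257 277 [421. 182. 112.] [495. 170. 115.]
181 257 277 [420. 170. 114.] [493. 154. 119.]
182 257 277 [420. 176. 107.] [494. 157. 113.]
183 258 276 [423. 163. 109.] [489. 151. 112.]
184 260 274 [429. 146. 113.] [480. 141. 114.]
185 263 272 [440. 146. 109.] [473. 140. 111.]
```

In the side view the brim spans crop x 248–425, which is where the TCP predicts it, and the glass rim spans 281–407. The glass is therefore about 3 mm further in +x. I correct by that and lower the chamber.

Call:
drive_tool(
  motion=[
    [[-0.15, 0, 0.2, 0, 0, 0, 0.2], [-0.3, 0, 0.5, 0, 0, 0, 0.2], [-0.3, 0, 0.9, 0, 0, 0, 0.2], [-0.3, 0, 1.3, 0, 0, 0, 0.2], [-0.3, 0, 1.6, 0, 0, 0, 0.2], [-0.3, 0, 1.9, 0, 0, 0, 0.2], [-0.3, 0, 2.1, 0, 0, 0, 0.2], [-0.3, 0, 2.1, 0, 0, 0, 0.2]],
  ],
)

```text
clock: 17.55
ee_pos: [0.4602, 0.1739, 0.1021]
tool_rot: [-0.644, -3.074, 0.0]
ft_force: [-0.3, 0.3, -1.2]
grip_width: 0.652
grasp_force: 32.4
```

Call:
drive_tool(
  motion=[
    [[0, 0, 0.1, 0, 0, 0, 0.2], [0, 0, 0.2, 0, 0, 0, 0.2], [0, 0, 0.2, 0, 0, 0, 0.2], [0, 0, 0.3, 0, 0, 0, 0.2], [0, 0, 0.3, 0, 0, 0, 0.2], [0, 0, 0.35, 0, 0, 0, 0.2], [0, 0, 0.35, 0, 0, 0, 0.2], [0, 0, 0.35, 0, 0, 0, 0.2]],
  ],
)

```text
clock: 18.35
ee_pos: [0.4605, 0.1739, 0.0991]
tool_rot: [0.644, 3.075, 0.0]
ft_force: [0.3, -0.3, 0.5]
grip_width: 0.656
grasp_force: 32.4
```

Call:
drive_tool(
  motion=[
    [[0, 0, 0.05, 0, 0, 0, 0.2], [0, 0, 0.1, 0, 0, 0, 0.2], [0, 0, 0.1, 0, 0, 0, 0.2], [0, 0, 0.1, 0, 0, 0, 0.2], [0, 0, 0.1, 0, 0, 0, 0.2], [0, 0, 0.1, 0, 0, 0, 0.2], [0, 0, 0.1, 0, 0, 0, 0.2], [0, 0, 0.1, 0, 0, 0, 0.2]],
  ],
)

```text
clock: 19.15
ee_pos: [0.4609, 0.1739, 0.0991]
tool_rot: [0.643, 3.074, -0.0]
ft_force: [-4.3, -1.4, 8.3]
grip_width: 0.656
grasp_force: 33.1
```

```bash
python3 - <<'E'
from h import *
go(.4583,.174,.101)
d=cam('side');np.savez('side7.npz',**d);save(d,'side7.png',(225,150,325,225),8)
E
```

```text
t 19.1 tcp [460.9 173.9  99.1] shift cm [ 0.24 -0.09 -0.19] tilt deg [ 0.05 -0.02] F [-4.3 -1.4  8.3] g 0.656 33.1
```

View pics/side7.png

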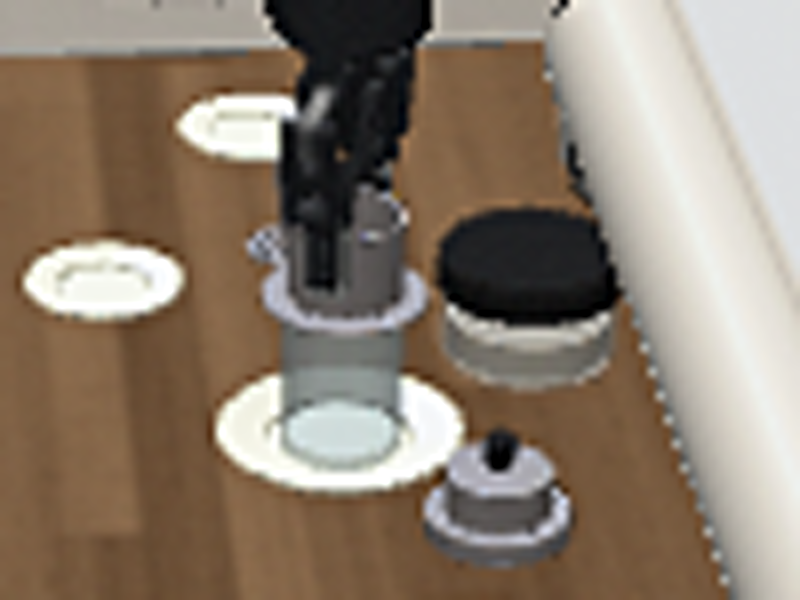

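The brim, at crop (345,300), lies level on the glass rim at the expected height. I release and go up.

Call:
drive_tool(
  motion=[
    [[0, 0, 0, 0, 0, 0, 0.68], [0, 0, 0, 0, 0, 0, 0.71], [0, 0, 0, 0, 0, 0, 0.75], [0, 0, 0, 0, 0, 0, 0.8], [0, 0, 0, 0, 0, 0, 0.9], [0, 0, 0, 0, 0, 0, 1], [0, 0, 0, 0, 0, 0, 1], [0, 0, 0, 0, 0, 0, 1]],
  ],
)

```text
clock: 20.0
ee_pos: [0.4604, 0.1739, 0.098]
tool_rot: [-0.644, -3.075, -0.0]
ft_force: [0.1, -0.1, 0.4]
grip_width: 0.995
grasp_force: 0.0
```

Call:
drive_tool(
  motion=[
    [[0, 0, -0.5, 0, 0, 0, 1], [0, 0, -1.5, 0, 0, 0, 1], [0, 0, -3, 0, 0, 0, 1], [0, 0, -5, 0, 0, 0, 1], [0, 0, -7, 0, 0, 0, 1], [0, 0, -8.5, 0, 0, 0, 1], [0, 0, -9.5, 0, 0, 0, 1], [0, 0, -10, 0, 0, 0, 1]],
  ],
)

```text
clock: 20.8
ee_pos: [0.461, 0.174, 0.1996]
tool_rot: [0.643, 3.073, 0.001]
ft_force: [-0.4, 0.4, -0.1]
grip_width: 0.999
grasp_force: 0.0
```

```bash
python3 - <<'E'
from h import *
go(.451,.387,.16)
for n in('side','top'):
    d=cam(n);P=cloud(d);np.savez(n+'8.npz',**d)
    q=near(P,(.46,.174),.045,.124,.14);print('chrim',n,len(q),[np.round(a*1000,1) for a in circ(q)] if len(q)>9 else 0)
    q=near(P,(.451,.387),.03,.04,.065);print('press',n,len(q),np.round((q.min(0)+q.max(0))*500,1) if len(q) else 0)
d=dict(np.load('top0.npz'));P=cloud(d);q=near(P,(.451,.389),.03,.002,.012);print('disc',len(q),np.round((q.min(0)+q.max(0))*500,1),[np.round(a*1000,1) for a in circ(q)])
cv2.imwrite('pics/press.png',np.hstack([cv2.resize(a[...,::-1],(400,400),interpolation=cv2.INTER_CUBIC) for a in(d['pixels'][188:228,149:189],dict(np.load('side0.npz'))['pixels'][155:195,240:280])]))
for n in('top','side'):
    d=dict(np.load(n+'0.npz'))
    for z in(.002,.056): print(n,z,proj(d,(.451,.387,z)))
E
```

```text
t 20.8 tcp [461.  174.  199.6] shift cm [ 9.47 19.1   3.96] tilt deg [0.13 0.01] F [-0.4  0.4 -0.1] g 0.999 0.0
chrim side 51 [array([459.7, 173.5]), np.float64(28.0)]
press side 13 [451.6 385.6  50.2]
chrim top 17 [array([458.8, 174. ]), np.float64(26.4)]
press top 0 0
disc 74 [452.8 384.8   6.7] [array([449.4, 387.6]), np.float64(16.6)]
top 0.002 [169.25389812 209.30468095]
top 0.056 [165.73547072 201.80655669]
side 0.002 [259.79952645 180.42345794]
side 0.056 [259.87613704 168.92781985]
```

View pics/press.png

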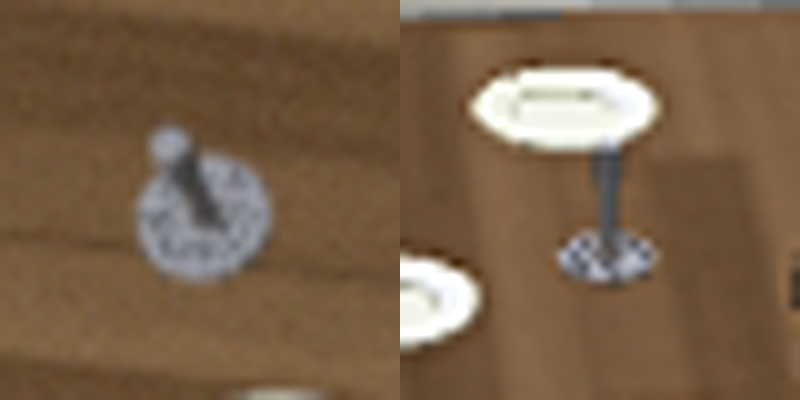

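The crops show the press upright. The disc centre is at top (169,209) and side (260.5,180.6), within about 2 mm of the prediction for (0.452, 0.3865). I move to it.

Call:
drive_tool(
  motion=[
    [[0.9, 1.8, 0, 0, 0, 0, 0.8], [2.5, 5, 0, 0, 0, 0, 0.6], [4.3, 8.7, 1, 0, 0, 0, 0.6], [6, 12.2, 2, 0, 0, 0, 0.6], [7.7, 15.5, 3.5, 0, 0, 0, 0.6], [8.9, 17.9, 4.5, 0, 0, 0, 0.6], [9.4, 19, 5, 0, 0, 0, 0.6], [9.4, 19.1, 5, 0, 0, 0, 0.6]],
  ],
)

```text
clock: 21.7
ee_pos: [0.4497, 0.387, 0.1462]
tool_rot: [-0.64, -3.073, 0.003]
ft_force: [-0.1, -1.1, 0.1]
grip_width: 0.596
grasp_force: 0.0
```

```bash
python3 - <<'E'
from h import *
go(.452,.3865,.0445)
E
```

```text
t 21.7 tcp [449.7 387.  146.2] shift cm [-0.25  0.07 10.17] tilt deg [-0.16 -0.09] F [-0.1 -1.1  0.1] g 0.596 0.0
```

Call:
drive_tool(
  motion=[
    [[-0.1, 0, 1.5, 0, 0, 0, 0.6], [-0.1, 0, 3.5, 0, 0, 0, 0.6], [-0.1, 0, 5.5, 0, 0, 0, 0.6], [-0.1, 0, 7.5, 0, 0, 0, 0.6], [-0.1, 0, 9, 0, 0, 0, 0.6], [-0.1, 0, 9.8, 0, 0, 0, 0.6], [-0.1, 0, 10.1, 0, 0, 0, 0.6], [-0.1, 0, 10.1, 0, 0, 0, 0.6]],
  ],
)

```text
clock: 22.5
ee_pos: [0.4522, 0.3859, 0.0471]
tool_rot: [0.644, 3.075, -0.0]
ft_force: [0.4, 0.2, -0.0]
grip_width: 0.6
grasp_force: 0.0
```

```bash
python3 - <<'E'
from h import *
go(.452,.3865,.0445)
E
```

```text
t 22.5 tcp [452.2 385.9  47.1] shift cm [0.04 0.05 0.26] tilt deg [ 0.01 -0.  ] F [ 0.4  0.2 -0. ] g 0.6 0.0
```

Call:
drive_tool(
  motion=[
    [[0, 0, 0.25, 0, 0, 0, 0.45], [0, 0, 0.25, 0, 0, 0, 0.35], [0, 0, 0.25, 0, 0, 0, 0.27], [0, 0, 0.25, 0, 0, 0, 0.21], [0, 0, 0.25, 0, 0, 0, 0.16], [0, 0, 0.25, 0, 0, 0, 0.1], [0, 0, 0.25, 0, 0, 0, 0], [0, 0, 0.25, 0, 0, 0, 0]],
  ],
  newtons=25,
)

```text
clock: 23.3
ee_pos: [0.452, 0.3863, 0.0446]
tool_rot: [0.644, 3.075, 0.0]
ft_force: [-0.3, 0.3, 0.2]
grip_width: 0.124
grasp_force: 24.4
```

Call:
drive_tool(
  motion=[
    [[0, 0, -0.3, 0, 0, 0, 0], [0, 0, -1, 0, 0, 0, 0], [0, 0, -3, 0, 0, 0, 0], [0, 0, -6, 0, 0, 0, 0], [0, 0, -9, 0, 0, 0, 0], [0, 0, -12, 0, 0, 0, 0], [0, 0, -14, 0, 0, 0, 0], [0, 0, -14.5, 0, 0, 0, 0]],
  ],
)

```text
clock: 24.1
ee_pos: [0.4533, 0.387, 0.1931]
tool_rot: [0.643, 3.071, 0.006]
ft_force: [0.5, 0.9, -1.0]
grip_width: 0.122
grasp_force: 24.4
```

```bash
python3 - <<'E'
from h import *
go(.4605,.1738,.19)
for n in('side','top'):
    d=cam(n);P=cloud(d);np.savez(n+'9.npz',**d);tc=read_state()['ee_pos']
    q=near(P,tc,.04,tc[2]-.05,tc[2]-.035);print('disc',n,len(q),[np.round(a*1000,1) for a in circ(q)] if len(q)>9 else 0,np.round((q.min(0)+q.max(0))*500,1) if len(q) else 0)
    q=near(P,(.46,.174),.045,.124,.14);print('chrim',n,len(q),[np.round(a*1000,1) for a in circ(q)] if len(q)>9 else 0)
E
```

```text
t 24.1 tcp [453.3 387.  193.1] shift cm [ -9.21 -19.24   0.25] tilt deg [0.28 0.15] F [ 0.5  0.9 -1. ] g 0.122 24.4
disc side 40 [array([454.3, 386.8]), np.float64(17.9)] [453.3 386.  152.6]
chrim side 53 [array([460.3, 172.2]), np.float64(27.9)]
disc top 0 0 0
chrim top 71 [array([458.5, 174.5]), np.float64(27.1)]
```

Call:
drive_tool(
  motion=[
    [[-0.5, -1, 0, 0, 0, 0, 0], [-1.6, -3.4, 0, 0, 0, 0, 0], [-3, -6.3, 0, 0, 0, 0, 0], [-4.6, -9.6, 0, 0, 0, 0, 0], [-6.2, -12.9, 0, 0, 0, 0, 0], [-7.7, -16, 0, 0, 0, 0, 0], [-8.8, -18.4, 0, 0, 0, 0, 0], [-9.1, -19.1, 0, 0, 0, 0, 0]],
  ],
)

```text
clock: 25.0
ee_pos: [0.4575, 0.1719, 0.1878]
tool_rot: [-0.648, -3.071, 0.003]
ft_force: [0.6, 0.6, -1.3]
grip_width: 0.12
grasp_force: 24.5
```

Call:
drive_tool(
  motion=[
    [[0, 0, 0, 0, 0, 0, 0], [0, 0, 0, 0, 0, 0, 0], [0, 0, 0, 0, 0, 0, 0], [0, 0, 0, 0, 0, 0, 0], [0, 0, 0, 0, 0, 0, 0], [0, 0, 0, 0, 0, 0, 0], [0, 0, 0, 0, 0, 0, 0], [0, 0, 0, 0, 0, 0, 0]],
  ],
)

```text
clock: 25.8
ee_pos: [0.4586, 0.1748, 0.1895]
tool_rot: [0.643, 3.075, 0.0]
ft_force: [-0.4, 0.1, -1.7]
grip_width: 0.121
grasp_force: 24.5
```

```bash
python3 - <<'E'
from h import *
tc=read_state()['ee_pos']
d=cam('side');P=cloud(d);np.savez('side10.npz',**d)
q=near(P,tc,.04,tc[2]-.05,tc[2]-.036);print('disc',len(q),[np.round(a*1000,1) for a in circ(q)] if len(q)>9 else 0,np.round((q.min(0)+q.max(0))*500,1) if len(q) else 0)
q=near(P,(.46,.174),.045,.124,.135);print('chrim',len(q),[np.round(a*1000,1) for a in circ(q)] if len(q)>9 else 0)
go(.4605,.1738,.136)
def lim(c,r,z):
    a=np.linspace(0,6.283,200);p=np.array([proj(d,(c[0]+r*np.cos(t),c[1]+r*np.sin(t),z)) for t in a]);b=(p-[225,130])*8;return b.min(0).round(1),b.max(0).round(1)
print('disc',lim(tc[:2],.021,tc[2]-.043));print('rim',lim(tc[:2],.028,.130))
save(d,'side10.png',(225,130,325,205),8)
E
```

```text
disc 46 [array([457.5, 173.3]), np.float64(15.2)] [457.2 173.  147.1]
chrim 32 [array([460.8, 172. ]), np.float64(26.7)]
t 25.9 tcp [458.6 174.8 189.5] shift cm [-0.22 -0.01  5.35] tilt deg [-0. -0.] F [-0.5 -0.5 -1. ] g 0.119 24.5
disc (array([293.5, 317.9]), array([383.7, 358.5]))
rim (array([278.2, 342.6]), array([398. , 397.3]))
```

View pics/side10.png

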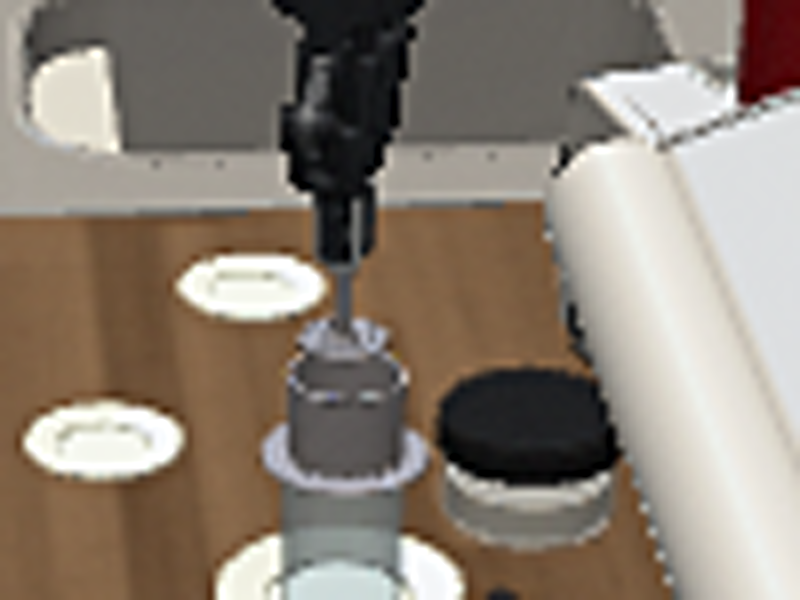

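The disc centre is at crop x 342 and the rim centre at 348, so I shift about 2.3 mm in +x and lower.

Call:
drive_tool(
  motion=[
    [[-0.12, 0, 0, 0, 0, 0, 0], [-0.25, 0, 0.4, 0, 0, 0, 0], [-0.25, 0, 1, 0, 0, 0, 0], [-0.25, 0, 1.8, 0, 0, 0, 0], [-0.25, 0, 2.7, 0, 0, 0, 0], [-0.25, 0, 3.6, 0, 0, 0, 0], [-0.25, 0, 4.3, 0, 0, 0, 0], [-0.25, 0, 4.6, 0, 0, 0, 0]],
  ],
)

```text
clock: 26.65
ee_pos: [0.4602, 0.1736, 0.1422]
tool_rot: [-0.644, -3.073, 0.001]
ft_force: [-0.4, -0.8, -1.1]
grip_width: 0.12
grasp_force: 24.4
```

Call:
drive_tool(
  motion=[
    [[0, 0, 0.2, 0, 0, 0, 0], [0, 0, 0.4, 0, 0, 0, 0], [0, 0, 0.5, 0, 0, 0, 0], [0, 0, 0.6, 0, 0, 0, 0], [0, 0, 0.7, 0, 0, 0, 0], [0, 0, 0.7, 0, 0, 0, 0], [0, 0, 0.7, 0, 0, 0, 0], [0, 0, 0.7, 0, 0, 0, 0]],
  ],
)

```text
clock: 27.45
ee_pos: [0.461, 0.1737, 0.1366]
tool_rot: [0.644, 3.075, 0.0]
ft_force: [-0.1, -0.0, -1.4]
grip_width: 0.122
grasp_force: 24.4
```

Call:
drive_tool(
  motion=[
    [[0, 0, 0.1, 0, 0, 0, 0], [0, 0, 0.15, 0, 0, 0, 0], [0, 0, 0.2, 0, 0, 0, 0], [0, 0, 0.25, 0, 0, 0, 0], [0, 0, 0.28, 0, 0, 0, 0], [0, 0, 0.3, 0, 0, 0, 0], [0, 0, 0.3, 0, 0, 0, 0], [0, 0, 0.3, 0, 0, 0, 0]],
  ],
)

```text
clock: 28.25
ee_pos: [0.461, 0.1737, 0.1336]
tool_rot: [0.644, 3.075, 0.0]
ft_force: [-0.0, 0.1, 0.8]
grip_width: 0.122
grasp_force: 24.5
```

It is seated at the expected height, so I release and rise.

Call:
drive_tool(
  motion=[
    [[0, 0, 0, 0, 0, 0, 0.15], [0, 0, 0, 0, 0, 0, 0.2], [0, 0, 0, 0, 0, 0, 0.25], [0, 0, 0, 0, 0, 0, 0.3], [0, 0, 0, 0, 0, 0, 0.4], [0, 0, 0, 0, 0, 0, 0.5], [0, 0, 0, 0, 0, 0, 0.5], [0, 0, 0, 0, 0, 0, 0.5]],
  ],
)

```text
clock: 29.05
ee_pos: [0.4609, 0.1737, 0.1335]
tool_rot: [0.644, 3.075, -0.0]
ft_force: [0.2, -0.2, 0.5]
grip_width: 0.499
grasp_force: 0.0
```

Call:
drive_tool(
  motion=[
    [[0, 0, -0.5, 0, 0, 0, 0.5], [0, 0, -1.5, 0, 0, 0, 0.5], [0, 0, -3, 0, 0, 0, 0.5], [0, 0, -5, 0, 0, 0, 0.5], [0, 0, -7, 0, 0, 0, 0.5], [0, 0, -8.5, 0, 0, 0, 0.5], [0, 0, -9, 0, 0, 0, 0.5], [0, 0, -9, 0, 0, 0, 0.5]],
  ],
)

```text
clock: 29.85
ee_pos: [0.4615, 0.1738, 0.2247]
tool_rot: [0.643, 3.073, 0.001]
ft_force: [0.6, -0.5, 0.7]
grip_width: 0.503
grasp_force: 0.0
```

```bash
python3 - <<'E'
from h import *
go(.5237,.097,.15)
c=[]
for n in('side','top'):
    d=cam(n);P=cloud(d);np.savez(n+'11.npz',**d)
    q=near(P,(.46,.174),.045,.124,.134);print('chrim',n,len(q),[np.round(a*1000,1) for a in circ(q)] if len(q)>9 else 0)
    q=near(P,(.46,.174),.02,.136,.16);print('knob',n,len(q),np.round((q.min(0)+q.max(0))*500,1) if len(q) else 0,q[:,2].max() if len(q) else 0)
    q=near(P,(.5235,.097),.025,.04,.06);print('lidknob',n,len(q),np.round((q.min(0)+q.max(0))*500,1) if len(q) else 0)
    q=near(P,(.5235,.097),.04,.028,.037);print('lidstep',n,len(q),np.round((q.min(0)+q.max(0))*500,1) if len(q) else 0)
    u,v=proj(d,(.49,.14,.07)).astype(int);c.append(cv2.resize(d['pixels'][v-30:v+30,u-30:u+30,::-1],(400,400),interpolation=cv2.INTER_CUBIC));
    for p in((.5237,.097,.051),(.5237,.097,.0),(.461,.1737,.13)): print(p,((proj(d,p)-[u-30,v-30]+.5)*400/60).round(0))
cv2.imwrite('pics/a11.png',np.hstack(c))
E
```

```text
t 29.9 tcp [461.5 173.8 224.7] shift cm [-8.76 -4.55  7.49] tilt deg [0.14 0.02] F [ 0.6 -0.5  0.7] g 0.503 0.0
chrim side 48 [array([460.6, 172.7]), np.float64(26.5)]
knob side 9 [460.8 170.1 141.5] 0.14591648274255586
lidknob side 14 [526.8  98.9  45.6]
lidstep side 70 [525.   95.5  32.6]
(0.5237, 0.097, 0.051) [274. 271.]
(0.5237, 0.097, 0.0) [271. 349.]
(0.461, 0.1737, 0.13) [150.  85.]
chrim top 20 [array([458.5, 173.8]), np.float64(26.4)]
knob top 0 0 0
lidknob top 24 [523.9 100.9  48.3]
lidstep top 158 [523.3  99.   32.4]
(0.5237, 0.097, 0.051) [313. 171.]
(0.5237, 0.097, 0.0) [316. 220.]
(0.461, 0.1737, 0.13) [112. 198.]
```

View pics/a11.png

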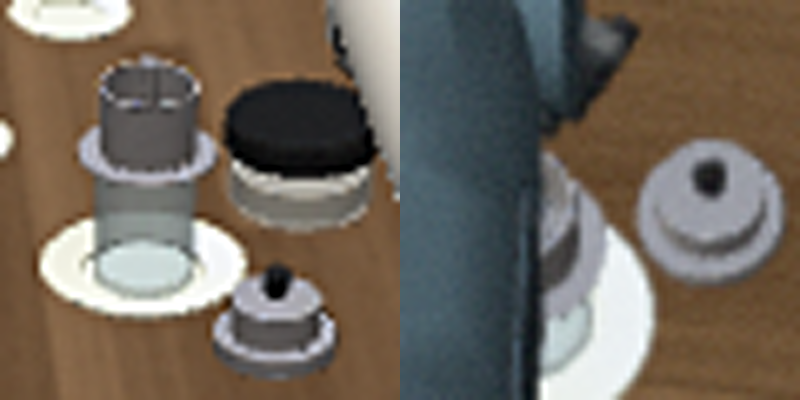

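The chamber and press stand well. The lid knob centre measures about (0.525, 0.0985). I move there.

Call:
drive_tool(
  motion=[
    [[-1, -0.5, 0, 0, 0, 0, 0.5], [-3, -1.5, 0, 0, 0, 0, 0.5], [-5.5, -2.7, 0, 0, 0, 0, 0.5], [-7.5, -3.7, 2, 0, 0, 0, 0.5], [-8.6, -4.3, 5, 0, 0, 0, 0.5], [-8.8, -4.35, 8, 0, 0, 0, 0.5], [-8.8, -4.35, 10, 0, 0, 0, 0.5], [-8.8, -4.35, 10, 0, 0, 0, 0.5]],
  ],
)

```text
clock: 30.75
ee_pos: [0.5213, 0.0978, 0.1194]
tool_rot: [-0.644, -3.067, 0.002]
ft_force: [-1.0, 0.9, -1.0]
grip_width: 0.499
grasp_force: 0.0
```

```bash
python3 - <<'E'
from h import *
d=cam('side');go(.525,.0985,.0365)
s=read_state();R=cv2.Rodrigues(s['tool_rot'])[0]
save(d,'s12.png',(230,150,330,225),8)
E
```

```text
t 30.8 tcp [522.7  98.  121.5] shift cm [-0.23  0.16  8.5 ] tilt deg [-0.27  0.  ] F [0.  0.7 0.7] g 0.499 0.0
```

Lag is still settling, so I descend most of the way and measure again.

Call:
drive_tool(
  motion=[
    [[0, 0.1, 1, 0, 0, 0, 0.5], [0, 0.1, 2.5, 0, 0, 0, 0.5], [0, 0.1, 4, 0, 0, 0, 0.5], [0, 0.1, 5.5, 0, 0, 0, 0.5], [0, 0.1, 6.5, 0, 0, 0, 0.5], [0, 0.1, 7, 0, 0, 0, 0.5], [0, 0.1, 7, 0, 0, 0, 0.5], [0, 0.1, 7, 0, 0, 0, 0.5]],
  ],
)

```text
clock: 31.6
ee_pos: [0.525, 0.0995, 0.0541]
tool_rot: [0.643, 3.074, 0.0]
ft_force: [-0.9, -0.3, 1.3]
grip_width: 0.498
grasp_force: 0.0
```

```bash
python3 - <<'E'
from h import *
go(.525,.0985,.0365)
E
```

```text
t 31.6 tcp [525.   99.5  54.1] shift cm [-0.04 -0.09  1.76] tilt deg [ 0.06 -0.  ] F [-0.9 -0.3  1.3] g 0.498 0.0
```

Call:
drive_tool(
  motion=[
    [[0, -0.1, 0.5, 0, 0, 0, 0.5], [0, -0.1, 1, 0, 0, 0, 0.5], [0, -0.1, 1.4, 0, 0, 0, 0.5], [0, -0.1, 1.7, 0, 0, 0, 0.5], [0, -0.1, 1.75, 0, 0, 0, 0.45], [0, -0.1, 1.75, 0, 0, 0, 0.38], [0, -0.1, 1.75, 0, 0, 0, 0.32], [0, -0.1, 1.75, 0, 0, 0, 0.28]],
  ],
)

```text
clock: 32.4
ee_pos: [0.5242, 0.0986, 0.0362]
tool_rot: [0.644, 3.075, 0.0]
ft_force: [-0.2, -0.3, 0.3]
grip_width: 0.283
grasp_force: 0.0
```

Call:
drive_tool(
  motion=[
    [[0, 0, 0, 0, 0, 0, 0.24], [0, 0, 0, 0, 0, 0, 0.21], [0, 0, 0, 0, 0, 0, 0.18], [0, 0, 0, 0, 0, 0, 0.15], [0, 0, 0, 0, 0, 0, 0.1], [0, 0, 0, 0, 0, 0, 0], [0, 0, 0, 0, 0, 0, 0], [0, 0, 0, 0, 0, 0, 0]],
  ],
  newtons=30,
)

```text
clock: 33.2
ee_pos: [0.5242, 0.0986, 0.0362]
tool_rot: [0.644, 3.075, 0.0]
ft_force: [-0.6, -0.3, 4.0]
grip_width: 0.166
grasp_force: 29.3
```

Call:
drive_tool(
  motion=[
    [[0, 0, -0.3, 0, 0, 0, 0], [0, 0, -1, 0, 0, 0, 0], [0, 0, -3, 0, 0, 0, 0], [0, 0, -6, 0, 0, 0, 0], [0, 0, -9, 0, 0, 0, 0], [0, 0, -12, 0, 0, 0, 0], [0, 0, -14, 0, 0, 0, 0], [0, 0, -14.5, 0, 0, 0, 0]],
  ],
)

```text
clock: 34.0
ee_pos: [0.5257, 0.0985, 0.1841]
tool_rot: [0.643, 3.07, 0.001]
ft_force: [-0.0, -0.3, -0.8]
grip_width: 0.163
grasp_force: 29.3
```

```bash
python3 - <<'E'
from h import *
go(.461,.1737,.21)
tc=read_state()['ee_pos']
for n in('side','top'):
    d=cam(n);P=cloud(d);np.savez(n+'13.npz',**d)
    q=near(P,tc,.05,tc[2]-.04,tc[2]-.002);print('lid',n,len(q),[np.round(a*1000,1) for a in circ(q)] if len(q)>9 else 0,np.round((q.min(0)+q.max(0))*500,1) if len(q) else 0,q.max(0)-q.min(0) if len(q) else 0)
E
```

```text
t 34.0 tcp [525.7  98.5 184.1] shift cm [ 8.93  4.3  -2.63] tilt deg [ 0.3  -0.01] F [-0.  -0.3 -0.8] g 0.163 29.3
lid side 202 [array([525.7,  92.2]), np.float64(23.4)] [526.9  88.3 163.3] [0.06880229 0.05524334 0.03743104]
lid top 126 [array([512.5,  80.2]), np.float64(14.0)] [513.9  78.  163.3] [0.04762627 0.02800515 0.03710071]
```

Call:
drive_tool(
  motion=[
    [[0, 0, -1, 0, 0, 0, 0], [0.5, 0.2, -2.2, 0, 0, 0, 0], [1.5, 0.7, -2.8, 0, 0, 0, 0], [3.2, 1.5, -3, 0, 0, 0, 0], [5.2, 2.5, -3, 0, 0, 0, 0], [7.2, 3.5, -3, 0, 0, 0, 0], [8.5, 4.1, -3, 0, 0, 0, 0], [8.8, 4.25, -3, 0, 0, 0, 0]],
  ],
)

```text
clock: 34.9
ee_pos: [0.4588, 0.1744, 0.2108]
tool_rot: [-0.64, -3.075, -0.0]
ft_force: [0.3, -1.2, -2.2]
grip_width: 0.166
grasp_force: 29.3
```

Call:
drive_tool(
  motion=[
    [[0, 0, 0, 0, 0, 0, 0], [0, 0, 0, 0, 0, 0, 0], [0, 0, 0, 0, 0, 0, 0], [0, 0, 0, 0, 0, 0, 0], [0, 0, 0, 0, 0, 0, 0], [0, 0, 0, 0, 0, 0, 0], [0, 0, 0, 0, 0, 0, 0], [0, 0, 0, 0, 0, 0, 0]],
  ],
)

```text
clock: 35.7
ee_pos: [0.4605, 0.1727, 0.211]
tool_rot: [-0.644, -3.075, 0.0]
ft_force: [-0.3, -0.7, -0.4]
grip_width: 0.166
grasp_force: 29.3
```

```bash
python3 - <<'E'
from h import *
tc=read_state()['ee_pos']
d=cam('side');P=cloud(d);np.savez('side14.npz',**d)
go(.461,.1737,.162)
def lim(c,r,z):
    a=np.linspace(0,6.283,200);p=np.array([proj(d,(c[0]+r*np.cos(t),c[1]+r*np.sin(t),z)) for t in a]);b=(p-[225,125]+.5)*8;return b.min(0).round(1),b.max(0).round(1)
print('skirt',lim(tc[:2],.035,tc[2]-.036),lim(tc[:2],.035,tc[2]-.024));print('rim',lim((.461,.1737),.028,.130))
save(d,'side14.png',(225,125,325,200),8)
E
```

```text
t 35.8 tcp [460.5 172.8 211. ] shift cm [-0.01  0.11  4.9 ] tilt deg [-0. -0.] F [-0.4 -0.4 -1.4] g 0.16 29.3
skirt (array([272.2, 295.8]), array([423.9, 362.4])) (array([272.3, 272.5]), array([424.5, 338.5]))
rim (array([287.6, 387.5]), array([407.4, 442.3]))
```

View pics/side14.png

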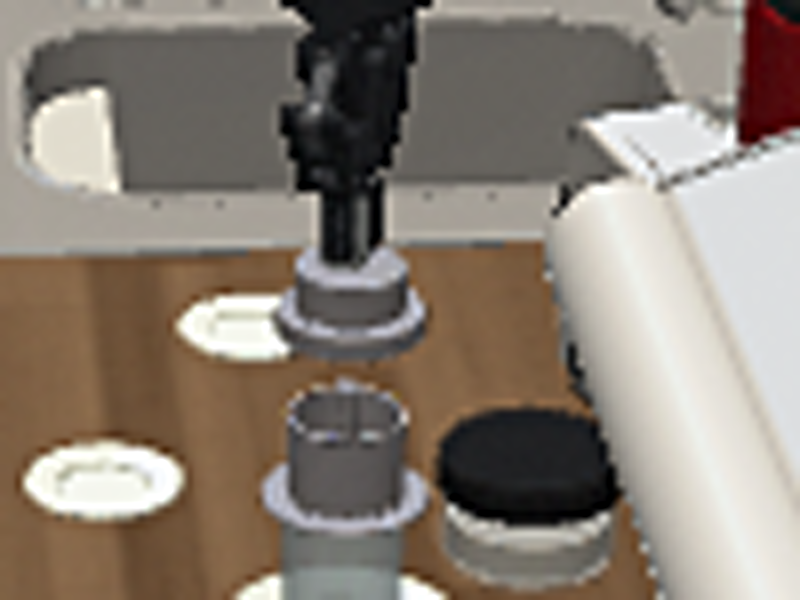

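The lid hangs above the chamber: skirt at crop x 275–426, rim at 288–408. I check the depth offset in y with the front faces.

```bash
python3 - <<'E'
from h import *
d=dict(np.load('side14.npz'));P=cloud(d)
for nm,z0,z1,R in(('skirt',.1765,.1865,.035),('step',.190,.207,.026),('cupwall',.095,.127,.028),('glasswall',.03,.07,.03)):
    q=near(P,(.46,.173),.05,z0,z1);x,r=circ(q)
    # fit with fixed radius on front half
    from scipy.optimize import least_squares
    s=least_squares(lambda c:np.hypot(q[:,0]-c[0],q[:,1]-c[1])-R,[.46,.173],loss='soft_l1',f_scale=.001).x
    print(nm,len(q),'free',np.round(x*1000,1),round(r*1000,1),'fixedR',np.round(s*1000,1))
col=268
for v in range(155,205): 
    p=P[v,col];
    if p[2]>.02 and v%2==0: print(v,np.round(p*1000).astype(int),end=' ')
E
```

```text
skirt 70 free [460.4 172.2] 33.3 fixedR [461.3 174.9]
step 71 free [461.9 166.9] 21.3 fixedR [461.4 173.4]
cupwall 159 free [461.5 174.4] 26.7 fixedR [461.3 175.4]
glasswall 147 free [459.4 168. ] 25.1 fixedR [459.7 175.3]
156 [458 152 223] 158 [459 166 209] 160 [457 145 211] 162 [458 149 201] 164 [458 154 191] 166 [457 141 189] 168 [457 140 181] 174 [461 174 140] 176 [461 172 132] 178 [461 174 123] 180 [458 146 129] 182 [460 158 115] 184 [459 154 108] 186 [458 143 106] 188 [458 143  97] 190 [458 137  92] 192 [459 143  80] 194 [460 150  68] 196 [459 144  62] 198 [460 150  50] 200 [458 136  50] 202 [459 144  36] 204 [459 139  31]
```

Lid and chamber axes agree within 1 mm, so I lower.

Call:
drive_tool(
  motion=[
    [[0, 0.08, 0.3, 0, 0, 0, 0], [0, 0.08, 0.9, 0, 0, 0, 0], [0, 0.08, 1.7, 0, 0, 0, 0], [0, 0.08, 2.5, 0, 0, 0, 0], [0, 0.08, 3.3, 0, 0, 0, 0], [0, 0.08, 3.9, 0, 0, 0, 0], [0, 0.08, 4.2, 0, 0, 0, 0], [0, 0.08, 4.2, 0, 0, 0, 0]],
  ],
)

```text
clock: 36.55
ee_pos: [0.4605, 0.1735, 0.1684]
tool_rot: [-0.644, -3.074, 0.001]
ft_force: [0.1, 0.8, -1.0]
grip_width: 0.164
grasp_force: 29.3
```

Call:
drive_tool(
  motion=[
    [[0, 0, 0.15, 0, 0, 0, 0], [0, 0, 0.3, 0, 0, 0, 0], [0, 0, 0.45, 0, 0, 0, 0], [0, 0, 0.6, 0, 0, 0, 0], [0, 0, 0.75, 0, 0, 0, 0], [0, 0, 0.9, 0, 0, 0, 0], [0, 0, 1, 0, 0, 0, 0], [0, 0, 1, 0, 0, 0, 0]],
  ],
)

```text
clock: 37.35
ee_pos: [0.4607, 0.1735, 0.1588]
tool_rot: [-0.644, -3.075, 0.0]
ft_force: [0.1, -0.3, -0.3]
grip_width: 0.163
grasp_force: 29.3
```

Call:
drive_tool(
  motion=[
    [[0, 0, 0.05, 0, 0, 0, 0], [0, 0, 0.1, 0, 0, 0, 0], [0, 0, 0.15, 0, 0, 0, 0], [0, 0, 0.2, 0, 0, 0, 0], [0, 0, 0.24, 0, 0, 0, 0], [0, 0, 0.27, 0, 0, 0, 0], [0, 0, 0.27, 0, 0, 0, 0], [0, 0, 0.27, 0, 0, 0, 0]],
  ],
)

```text
clock: 38.15
ee_pos: [0.4608, 0.1735, 0.1563]
tool_rot: [-0.644, -3.075, 0.0]
ft_force: [0.5, 0.0, 0.0]
grip_width: 0.167
grasp_force: 29.3
```

Call:
drive_tool(
  motion=[
    [[0, 0, 0.03, 0, 0, 0, 0], [0, 0, 0.06, 0, 0, 0, 0], [0, 0, 0.06, 0, 0, 0, 0], [0, 0, 0.06, 0, 0, 0, 0], [0, 0, 0.06, 0, 0, 0, 0], [0, 0, 0.06, 0, 0, 0, 0], [0, 0, 0.06, 0, 0, 0, 0], [0, 0, 0.06, 0, 0, 0, 0]],
  ],
)

```text
clock: 38.95
ee_pos: [0.4611, 0.1736, 0.1562]
tool_rot: [0.644, 3.074, 0.0]
ft_force: [-0.6, -0.6, 5.5]
grip_width: 0.164
grasp_force: 29.7
```

The lid is seated at the expected height with 5.5 N. I release and retreat.

Call:
drive_tool(
  motion=[
    [[0, 0, 0, 0, 0, 0, 0.2], [0, 0, 0, 0, 0, 0, 0.25], [0, 0, 0, 0, 0, 0, 0.3], [0, 0, 0, 0, 0, 0, 0.4], [0, 0, 0, 0, 0, 0, 0.5], [0, 0, 0, 0, 0, 0, 0.5], [0, 0, 0, 0, 0, 0, 0.5], [0, 0, 0, 0, 0, 0, 0.5]],
  ],
)

```text
clock: 39.75
ee_pos: [0.4608, 0.1735, 0.1557]
tool_rot: [0.644, 3.075, 0.0]
ft_force: [-0.1, -1.7, -0.2]
grip_width: 0.503
grasp_force: 0.0
```

Call:
drive_tool(
  motion=[
    [[0, 0, -0.5, 0, 0, 0, 0.5], [0, 0, -1.5, 0, 0, 0, 0.5], [0, 0, -3, 0, 0, 0, 0.5], [0, 0, -5, 0, 0, 0, 0.5], [0, 0, -7, 0, 0, 0, 0.5], [0, 0, -9, 0, 0, 0, 0.5], [0, 0, -10, 0, 0, 0, 0.5], [0, 0, -10, 0, 0, 0, 0.5]],
  ],
)

```text
clock: 40.55
ee_pos: [0.4619, 0.1737, 0.2578]
tool_rot: [0.643, 3.071, 0.002]
ft_force: [-0.3, -1.0, -0.1]
grip_width: 0.501
grasp_force: 0.0
```

Call:
drive_tool(
  motion=[
    [[-1, -2, 0, 0, 0, 0, 0.5], [-3, -6, 0, 0, 0, 0, 0.5], [-5, -10, 0, 0, 0, 0, 0.5], [-7, -14, 0, 0, 0, 0, 0.5], [-9, -18, 0, 0, 0, 0, 0.5], [-10, -21, 0, 0, 0, 0, 0.5], [-10, -22, 0, 0, 0, 0, 0.5], [-10, -22, 0, 0, 0, 0, 0.5]],
  ],
)

```text
clock: 41.35
ee_pos: [0.4633, -0.0688, 0.2548]
tool_rot: [-0.648, -3.072, -0.001]
ft_force: [-0.1, 0.5, 0.6]
grip_width: 0.5
grasp_force: 0.0
```

```bash
python3 - <<'E'
from h import *
d=cam('side');P=cloud(d);np.savez('side15.npz',**d)
q=near(P,(.461,.174),.05,.122,.132);print('skirt',[np.round(a*1000,1) for a in circ(q)])
q=near(P,(.461,.174),.05,.03,.2);print('top',q[:,2].max())
save(d,'side15.png',(215,125,335,215),6)
E
```

```text
skirt [array([459.5, 167.2]), np.float64(28.9)]
top 0.1724232678779105
```

View pics/side15.png

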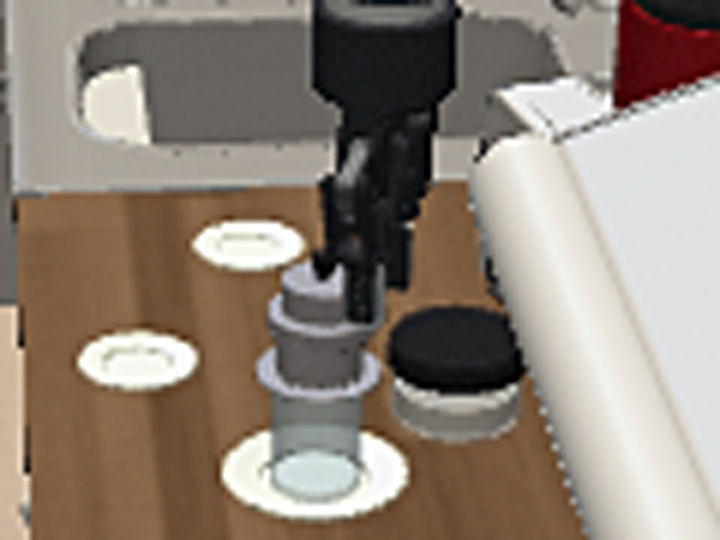

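The full stack stands level on the saucer: lid at crop (320,300), brim at (320,370), glass at (316,470). Its top is at 172 mm, where 171 is expected. The gripper in front is clear of it.

```bash
python3 -c "
from rig import order;print(order.finish_job())"
```

```text
the job is handed in; nothing more can be done
None
```

The coffee filter is built up on the saucer in the order asked (glass, chamber, press, lid) and handed in at about 41 s; the last side view showed it standing level, with its top at 172 mm (171 expected).

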